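# Change over the stool legs in the drilling jig

### The arm

A 7-joint arm with a two-finger parallel gripper is mounted at the origin on the work surface. World frame = base frame: x ahead of the robot, y to its left, z up, the work surface at z = 0. Lengths are in m, angles in rad, forces in N, time in s.
With the tool pointing down it reaches from about 0.425 to 0.95 m from the base axis. Payload 4.7 kg.
Tool frame: the origin (TCP) lies at the very end of the fingers, on their centre line; the grasp point (between the pads) lies 19 mm behind it; z points along the fingers, y is the line along which they close (so a half turn about z gives the same grasp; the last joint's range is limited). The gripper opens to 87 mm and grips with 3 to 60 N. Pads are 19 mm wide; open, the fingers measure 117 mm over their backs; the gripper's body (75 mm by 190 mm) begins 51 mm behind the grasp point.
Start: joints at [-1.249, 0.469, -0.049, 1.532, 0.024, 1.141, -0.082], TCP at [0.232, 0.634, 0.223] pointing down, gripper open.
Joint ranges: [-2.59, 2.59], [-0.33, 1.99], [-1.39, 1.29], [0.1, 2.45], [-1.04, 4.18], [0.21, 1.99], [-2.66, 2.66]. Speed limits (rad/s): [2.57, 2.57, 3.14, 3.14, 3.14, 3.14, 3.14].

### API

Orientations are given as a unit quaternion [x, y, z, w].
In Python, from rig import ctrl, optics gives the robot as it stands.
- The arm moves only by the tool move_arm, never from a script. Its arguments are lists of equal length, an entry for each row: "travel": the shift along the tool's x, y, z in mm, a list of three; "rotation": the turn, a rotation vector about the tool's x, y, z in rad, a list of three; "fingers": the opening, from 0 (shut) to 1 (fully open). A call has 1 to 20 rows; each row shifts and turns the commanded pose from where the row before left it, along the tool's axes as they then stand; what a row does not reach is not made up. A row lasts 1/8 s, in which the tool goes at most 62.5 mm and 10.7 degrees, less where a joint would pass 70% of its speed; a pose out of reach is approached as far as the arm can. A call with a gripper value outside its range is refused whole. The fingers move at their own pace and stop on an object; "squeeze" is the grip in N (left out, the last holds). Time passes only in rows, so rows that do not move let the fingers close. It gives the time, the measured TCP pose, the force, the opening and the grip force at its end, in the units of the state.
- ctrl.read_state(): the state, without advancing time (a new reading comes with each control period).
- optics.snapshot(name): name is "side" or "top"; returns (picture, depth): 420x560x3 uint8, red, green, blue; 420x560 float32, m along the optical axis (not along the pixel's ray), 0 where there is no reading.
- optics.camera_info(name): a dict with "intrinsics" (3x3 intrinsics, pixels), "extrinsics" (4x4, takes a point from world to camera coordinates). Camera axes: x right, y down, z forward; pixel columns grow to the right and rows downward; lengths in m; the calibration is good to about 2 mm. A picture is of the moment at which its call begins. camera_info takes no time and is no camera call.
- ctrl.job_done(): hands the job in; it is judged then, once.
The state is a dict: "t": time; "q": joint angles; "qd": joint speeds; "joint_efforts": joint torques, N m; "tool_pos": TCP position; "tcp_rot": TCP orientation; "contact_force": force on the tool from outside, world axes, zero at the start; "ft_torque": the same for the moment, N m; "grip_width": opening from 0.0 (shut) to 1.0 (fully open); "grasp_force": force on a finger pad.
Only numpy, scipy, OpenCV 4.12 (cv2) and the standard library are available. Lean on these libraries where they do the work, as an engineer would, in place of code of your own. Each camera call takes 0.05 s, during which the arm holds its last target. There are 200 camera calls.

### The job

Change over the drilling jig: slide its clear guard fully open, swing the strap off the green-banded drilled leg, lift that leg out and lay it flat in the grey tray. Lay every dark stool leg from the bench in a pair of V-blocks of its own, seated down in the Vs with its square block between them, and swing that cradle's clamp strap squarely over its end. Once all are clamped, slide the guard fully shut; leave the mallet, chisel and try square where they are.

Things in the scene. Friction and masses are not known exactly. Their poses are not given: they have to be found in the camera images.
- jig: Fixed plywood drilling jig, base board 360 (x) by 250 (y) by 18 mm. Origin on the bench under the middle cradle; x runs across the three cradles (away from the robot), y along the cradles and the guard's rails, z up. Two rails along y at x = -190 and +190 mm, 16 mm wide, tops 122 mm above the bench, from y = -135 to +290 mm, carry the guard.
- cradle_A (a point): Cradle A, nearest the robot (jig x = -100 mm): a pair of fixed 90-degree wooden V-blocks, each 20 mm thick, centred at y = -48 and +48 mm, V mouths about 50 mm wide with rims 51 mm above the bench, 76 mm free gap between them. This point is where the centre of a seated leg lies, 50 mm above the bench, midway between the V-blocks; axes as the jig's, the leg lies along y.
- cradle_B (a point): Cradle B, the middle one (jig x = 0): a pair of fixed 90-degree wooden V-blocks, each 20 mm thick, centred at y = -48 and +48 mm, V mouths about 50 mm wide with rims 51 mm above the bench, 76 mm free gap between them. This point is where the centre of a seated leg lies, 50 mm above the bench, midway between the V-blocks; axes as the jig's, the leg lies along y.
- cradle_C (a point): Cradle C, farthest from the robot (jig x = +100 mm): a pair of fixed 90-degree wooden V-blocks, each 20 mm thick, centred at y = -48 and +48 mm, V mouths about 50 mm wide with rims 51 mm above the bench, 76 mm free gap between them. This point is where the centre of a seated leg lies, 50 mm above the bench, midway between the V-blocks; axes as the jig's, the leg lies along y.
- strap_A (a joint): Steel clamp strap of cradle A, a flat bar 18 mm wide, 70 long, 8 thick, turning level on an upright pivot beside the cradle's -y V-block, 2 mm above a seated leg. Radians: 0 = swung clear, bar pointing to jig -y; grows anticlockwise seen from above to the stop at 1.571 = squarely across the leg's end (bar to jig +x). Light friction (0.04 N m); stays where left.
- strap_A_knob (a point): Red upright knob at the outer end of strap A, 16 mm diameter, 34 mm tall, 50 mm from the pivot. Point on its axis, 15 mm below its top (top is 111 mm above the bench); turns with the strap.
- strap_A_pivot (a point): Point on the upright pivot axis of strap A, at the height of the knob point (jig x = cradle's x - 42 mm, jig y = -48 mm).
- strap_B (a joint): Steel clamp strap of cradle B, a flat bar 18 mm wide, 70 long, 8 thick, turning level on an upright pivot beside the cradle's -y V-block, 2 mm above a seated leg. Radians: 0 = swung clear, bar pointing to jig -y; grows anticlockwise seen from above to the stop at 1.571 = squarely across the leg's end (bar to jig +x). Light friction (0.04 N m); stays where left.
- strap_B_knob (a point): Red upright knob at the outer end of strap B, 16 mm diameter, 34 mm tall, 50 mm from the pivot. Point on its axis, 15 mm below its top (top is 111 mm above the bench); turns with the strap.
- strap_B_pivot (a point): Point on the upright pivot axis of strap B, at the height of the knob point (jig x = cradle's x - 42 mm, jig y = -48 mm).
- strap_C (a joint): Steel clamp strap of cradle C, a flat bar 18 mm wide, 70 long, 8 thick, turning level on an upright pivot beside the cradle's -y V-block, 2 mm above a seated leg. Radians: 0 = swung clear, bar pointing to jig -y; grows anticlockwise seen from above to the stop at 1.571 = squarely across the leg's end (bar to jig +x). Light friction (0.04 N m); stays where left.
- strap_C_knob (a point): Red upright knob at the outer end of strap C, 16 mm diameter, 34 mm tall, 50 mm from the pivot. Point on its axis, 15 mm below its top (top is 111 mm above the bench); turns with the strap.
- strap_C_pivot (a point): Point on the upright pivot axis of strap C, at the height of the knob point (jig x = cradle's x - 42 mm, jig y = -48 mm).
- guard (a joint): Clear sliding guard, a level 390 by 170 mm sheet with yellow edges that runs on the two rails over the cradles, underside 125 mm and top 130 mm above the bench. Metres along the jig's +y: 0 = shut, over the cradles (stop); 0.19 = fully open (stop). About 1.5 N of friction, stays where it is left.
- guard_handle (a point): Black upright grip plate on the middle of the guard: 90 mm along jig x, 14 mm thick along jig y, top 171 mm above the bench. Point on its centre, 9 mm below its top; it moves with the guard.
- leg_1: Turned dark-wood stool leg with pale bands at its ends, 150 mm long along its own y: round ends of 34 mm diameter with a 40 mm cube-shaped square block in the middle. Origin at its centre. About 130 g. It may be absent. On the bench it lies on a face of the block (centre 20 mm up). Dark legs are alike and may go in any cradle.
- leg_2: Turned dark-wood stool leg with pale bands at its ends, 150 mm long along its own y: round ends of 34 mm diameter with a 40 mm cube-shaped square block in the middle. Origin at its centre. About 130 g. It may be absent. On the bench it lies on a face of the block (centre 20 mm up). Dark legs are alike and may go in any cradle.
- leg_3: Turned dark-wood stool leg with pale bands at its ends, 150 mm long along its own y: round ends of 34 mm diameter with a 40 mm cube-shaped square block in the middle. Origin at its centre. About 130 g. It may be absent. On the bench it lies on a face of the block (centre 20 mm up). Dark legs are alike and may go in any cradle.
- mallet: Wooden mallet lying on the bench, head 65 by 125 by 75 mm, handle 200 mm; a bystander. Origin under the head.
- chisel: Blue-handled chisel, 245 mm long, lying on the bench; a bystander. Origin at the joint of handle and blade.
- try_square: Try square, dark wood stock 120 mm, steel blade 190 mm; a bystander. Origin under the stock.
- drilled_leg: Drilled stool leg: same shape and size as leg_1 (150 mm along its own y, round ends 34 mm, 40 mm square block in the middle, origin at its centre, 130 g) but pale wood with green bands round its ends and a dark hole in its block. Starts seated in the middle cradle B under the closed strap.
- tray: Fixed grey open tray, 210 mm along its own x, 130 mm along y, 35 mm high, walls and floor 5 mm thick. Origin under its centre, on the bench. A leg lying in it on its block has its centre 25 mm above the bench.
Not all that is in view belongs to the job. What is shaped like the leg_2 but pink, purple or turquoise is not meant.

How it is judged:
By the outcome, as a careful person would: the job done as asked, in the order asked, and still so for the second after the job is handed in, with the robot touching nothing.
Of leg_1, leg_2, leg_3 only 2 to 3 are there at a start; the rules pass over those that are not, and their reading is None.
At some moment in a run one of leg_1, leg_2, leg_3 may be knocked a few centimetres aside while the robot is not near it.
Once in a run the grip may slacken for a moment while it holds something.
It also fails if it takes over 210 s, if anything falls off the work surface, if the arm or the gripper's body presses on something with over 40 N, if the wrist force passes 120 N, or if a joint passes its speed limit or range.

## Working session

There is one attempt and no reset: what is moved stays moved. The work goes in short steps, Python scripts to look and compute and a tool call to move; the robot and the scene stay as the last step left them, time stands still between calls to the robot, and variables do not carry over. Pictures are saved under pics/ and viewed, at most 14 in all, crops included, and the job is handed in when it is done.

Besides the shell and the picture viewer there is one more tool, called after ">>>" by a JSON object that holds its "method" and its "body", one argument or row to a line. move_arm: Moves the arm, as the interface text tells. Its arguments: {"type":"object","properties":{"travel":{"type":"array","items":{"type":"array","items":{"type":"number"}}},"rotation":{"type":"array","items":{"type":"array","items":{"type":"number"}}},"fingers":{"type":"array","items":{"type":"number"}},"squeeze":{"type":"number"}},"required":["travel","rotation","fingers"]}

```bash
ls; mkdir -p pics
python3 - <<'E'
from rig import ctrl, optics
import cv2,numpy as np
print(ctrl.read_state())
for n in ("side","top"):
    im,d=optics.snapshot(n); cv2.imwrite(f"pics/{n}0.png",im[:,:,::-1]); np.save(f"pics/{n}0.npy",d)
    c=optics.camera_info(n); print(n,c["intrinsics"],c["extrinsics"])
E
```

```text
pics
{'t': 0.0, 'q': array([-1.2489135 ,  0.46948156, -0.04861082,  1.53367916,  0.02408556,
        1.14102149, -0.08231642]), 'qd': array([ 0.00183386, -0.00094482, -0.00081202,  0.00018767,  0.00082519,
        0.00147221,  0.00037075]), 'joint_efforts': array([ 4.94053220e-04, -5.07954669e+01, -8.02818895e-02, -2.36169469e+01,
       -6.13204599e-02,  3.74995172e-02,  1.56220326e-04]), 'tool_pos': array([0.2317229, 0.6333367, 0.2214787]), 'tcp_rot': array([ 1.74482137e-01,  9.84659829e-01, -9.91229099e-04, -1.48307783e-04]), 'contact_force': array([ 0.08966963, -0.96779532, -0.3595488 ]), 'ft_torque': array([-0.02272748, -0.01800701,  0.0077229 ]), 'grasp_force': 0.0, 'grip_width': 0.997581517095075}
side [[502.33618922   0.         282.11349528]
 [  0.         502.33618922 210.31706808]
 [  0.           0.           1.        ]] [[-0.99868257 -0.05035499 -0.00987384  0.5644268 ]
 [-0.02485112  0.64296888 -0.76548902  0.14224639]
 [ 0.04489476 -0.76423517 -0.6433732   2.00144885]
 [ 0.          0.          0.          1.        ]]
top [[380.88984415   0.         277.04688654]
 [  0.         380.88984415 211.47202042]
 [  0.           0.           1.        ]] [[-0.01136691 -0.99989752  0.00870329 -0.05703367]
 [-0.99605389  0.0105562  -0.08812042  0.55059762]
 [ 0.08801952 -0.0096706  -0.99607181  1.36168825]
 [ 0.          0.          0.          1.        ]]
```

View pics/top0.png

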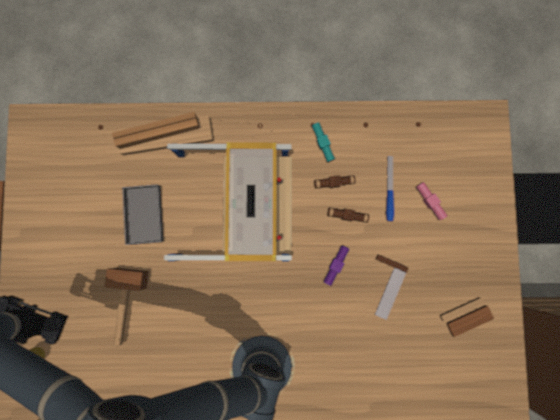

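View pics/side0.png

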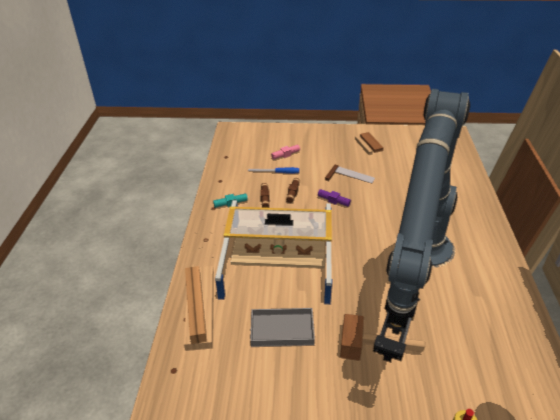

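The top view shows the jig around (250,200) with its guard shut, the grey tray at (143,215) and the mallet at (125,290). Two dark legs lie at (335,182) and (348,215). The look-alikes are turquoise (322,142), purple (337,265) and pink (432,200). Next I'll check the legs and cradles in a close crop.

```bash
cat > h.py <<'E'
from rig import ctrl, optics
import cv2, numpy as np
C={n:optics.camera_info(n) for n in("side","top")}
def ray(n,u,v):
    K,E=np.array(C[n]["intrinsics"]),np.array(C[n]["extrinsics"]);R,t=E[:3,:3],E[:3,3]
    return -R.T@t, R.T@np.linalg.solve(K,[u,v,1.])
def onz(n,u,v,z):
    o,d=ray(n,u,v); return o+d*(z-o[2])/d[2]
def tri(uvs,uvt):
    (o1,d1),(o2,d2)=ray("side",*uvs),ray("top",*uvt)
    a=np.linalg.lstsq(np.c_[d1,-d2],o2-o1,rcond=None)[0]
    p,q=o1+a[0]*d1,o2+a[1]*d2; return (p+q)/2,np.linalg.norm(p-q)
def px(n,p):
    K,E=np.array(C[n]["intrinsics"]),np.array(C[n]["extrinsics"])
    q=K@(E[:3,:3]@np.asarray(p,float)+E[:3,3]); return q[:2]/q[2]
def snap(n):
    im,d=optics.snapshot(n); return im[:,:,::-1].copy(),d
E
python3 - <<'E'
import cv2,numpy as np
t=cv2.imread("pics/top0.png");s=cv2.imread("pics/side0.png")
a=cv2.resize(t[130:280,150:370],(800,545),interpolation=cv2.INTER_CUBIC)
b=cv2.resize(s[180:310,200:360],(738,600),interpolation=cv2.INTER_CUBIC)
cv2.imwrite("pics/tc.png",a);cv2.imwrite("pics/sc.png",b)
E
```

```text
(no output)
```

View pics/tc.png

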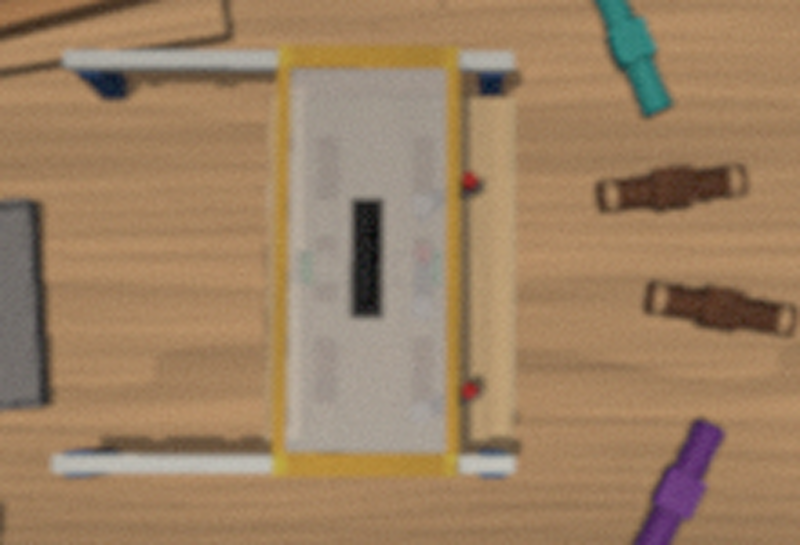

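View pics/sc.png

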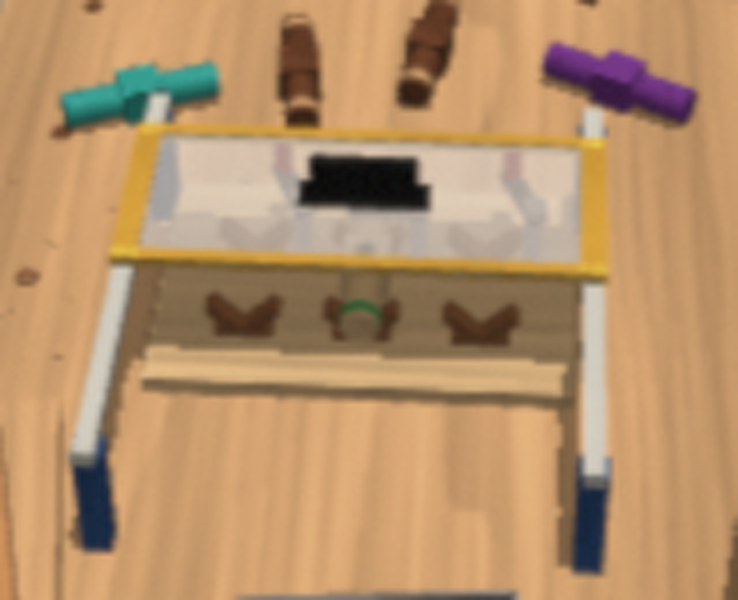

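```bash
cat >> h.py <<'E'
def blobs(im,lo,hi,amin=30,roi=None):
    m=cv2.inRange(cv2.cvtColor(im,cv2.COLOR_BGR2HSV),np.array(lo),np.array(hi))
    if roi: z=np.zeros_like(m);z[roi[1]:roi[3],roi[0]:roi[2]]=255;m&=z
    return [c for c in cv2.findContours(m,cv2.RETR_EXTERNAL,cv2.CHAIN_APPROX_NONE)[0] if cv2.contourArea(c)>=amin],m
def cen(c):
    M=cv2.moments(c); return np.array([M["m10"]/M["m00"],M["m01"]/M["m00"]])
E
python3 - <<'E'
from h import *
np.set_printoptions(precision=4,suppress=True)
t=cv2.imread("pics/top0.png");s=cv2.imread("pics/side0.png")
def show(tag,n,im,lo,hi,a,roi,z):
    for c in blobs(im,lo,hi,a,roi)[0]:
        r=cv2.minAreaRect(c); b=np.array([onz(n,*p,z)[:2] for p in cv2.boxPoints(r)])
        e=b[1]-b[0],b[2]-b[1]; e=max(e,key=np.linalg.norm)
        print(tag,n,cv2.contourArea(c),cen(c).round(1),b.mean(0),"len",np.linalg.norm(b[1]-b[0]),np.linalg.norm(b[2]-b[1]),"yawlong",np.degrees(np.arctan2(e[1],e[0])))
for n,im in(("top",t),("side",s)):
    R=(150,130,310,280) if n=="top" else (190,170,350,320)
    show("yellow",n,im,(18,120,100),(32,255,255),40,R,.1275)
    show("black",n,im,(0,0,0),(180,255,45),40,R if n=="top" else (255,205,300,230),.165)
    show("red",n,im,(0,120,80),(6,255,255),3,(270,170,290,250) if n=="top" else (240,200,330,240),.105)
    show("red2",n,im,(172,120,80),(180,255,255),3,(270,170,290,250) if n=="top" else (240,200,330,240),.105)
    show("rail",n,im,(0,0,170),(180,45,255),60,R,.122)
    show("leg",n,im,(0,60,20),(18,255,110),60,(305,165,380,230) if n=="top" else (250,175,310,212),.03)
show("tray","top",t,(0,0,40),(180,50,140),300,(115,175,170,250),.02)
E
```

```text
yellow top 5955.0 [250.6 201.7] [0.5784 0.0287] len 0.17779925430116647 0.4043134291510571 yawlong 179.36256310373858
black top 144.5 [250.5 200.5] [0.5747 0.0248] len 0.016424333805987408 0.09561634581303492 yawlong 179.66728795655106
red top 11.0 [278.8 237.1] [ 0.4541 -0.0673] len 0.015217290796618373 0.012188267574908537 yawlong -27.26076040403718
red top 7.0 [279.1 179.5] [ 0.6536 -0.0686] len 0.009835657391874877 0.014725347455399872 yawlong -135.9534789049928
rail top 173.5 [194.1 257.4] [0.3916 0.2187] len 0.19683851801865365 0.013285431122918702 yawlong -90.66405724889488
rail top 101.0 [231.2 230. ] [0.4823 0.0911] len 0.14474649474467327 0.015286821075857748 yawlong -1.4524496481999982
rail top 90.5 [231.7 180.1] [0.6545 0.0917] len 0.17220933276450087 0.010263897727186992 yawlong -0.028323898605470584
rail top 92.0 [200.6 145.3] [0.7713 0.2097] len 0.19173595253913758 0.010494853261959989 yawlong -90.5167561798917
leg top 267.5 [348.1 214.6] [ 0.5356 -0.3205] len 0.04086775375219652 0.11589080187412822 yawlong -95.38776436779575
leg top 259.5 [334.8 181.4] [ 0.6572 -0.274
[... 312 characters left out ...]
rail side 119.5 [328.5 262.1] [0.389  0.2182] len 0.011025435149595683 0.1959413040011606 yawlong 88.71499822622884
rail side 118.5 [221.7 258.1] [0.7686 0.2117] len 0.19800615137909705 0.01622343538198298 yawlong -90.77230176603545
rail side 728.0 [282.2 228.6] [0.5788 0.0183] len 0.12970134286680396 0.36526498126073537 yawlong 178.85348275726204
leg side 85.5 [264.1 193.5] [ 0.6591 -0.2768] len 0.03608790677457777 0.10750172503116716 yawlong 94.1188979061972
leg side 99.5 [293.3 187.9] [ 0.5281 -0.3237] len 0.10263347903390248 0.04963857122445883 yawlong -104.63212742205175
tray top 1998.0 [142.3 214.2] [0.5466 0.4271] len 0.13525619019340762 0.20945650815824648 yawlong -176.12704830508315
```

Run:
```python
import cv2,numpy as np
from h import *
np.set_printoptions(precision=3,suppress=True)
t=cv2.imread("pics/top0.png");s=cv2.imread("pics/side0.png")
a=cv2.resize(t[280:400,0:120],(400,400),interpolation=cv2.INTER_CUBIC)
b=cv2.resize(s[250:370,340:460],(400,400),interpolation=cv2.INTER_CUBIC)
cv2.imwrite("pics/g.png",np.hstack([a,b]))
for n in C: print(n,px(n,[.2317,.6333,.2215]),px(n,[.2317,.6333,.2915]))
# gripper extents from depth
im,d=t,np.load("pics/top0.npy")
K,E=np.array(C["top"]["intrinsics"]),np.array(C["top"]["extrinsics"])
v,u=np.mgrid[:420,:560];P=(np.dstack([u,v,np.ones_like(u)])@np.linalg.inv(K).T)*d[...,None]
W=(P-E[:3,3])@E[:3,:3]
q=np.array([.17448,.98466,-.00099,-.00015])
from scipy.spatial.transform import Rotation as R
T=(W-[.2317,.6333,.2215])@R.from_quat(q).as_matrix()
m=(d>0)&(np.linalg.norm(T[...,:2],axis=2)<.16)&(W[...,2]>.2)
for z in np.arange(0,-.3,-.03):
    k=m&(T[...,2]<z)&(T[...,2]>z-.03)
    if k.sum()>5: print(z,k.sum(),T[k].min(0),T[k].max(0))
```

```text
side [390.516 345.977] [393.9   330.452]
top [ 49.246 312.677] [ 34.828 317.013]
0.0 20 [-0.013  0.039 -0.029] [ 0.007  0.048 -0.002]
-0.03 18 [-0.012  0.04  -0.057] [-0.003  0.054 -0.033]
-0.06 203 [-0.039 -0.091 -0.09 ] [ 0.034  0.082 -0.062]
-0.09 934 [-0.039 -0.099 -0.12 ] [ 0.038  0.091 -0.091]
-0.12 140 [-0.026 -0.055 -0.15 ] [ 0.022  0.013 -0.12 ]
-0.15 487 [-0.039 -0.054 -0.18 ] [ 0.037  0.019 -0.15 ]
-0.18 174 [-0.038 -0.041 -0.21 ] [ 0.025  0.014 -0.18 ]
-0.21 228 [-0.037 -0.04  -0.24 ] [ 0.012  0.009 -0.21 ]
-0.24 56 [-0.034 -0.039 -0.254] [-0.002 -0.012 -0.24 ]
```

View pics/g.png

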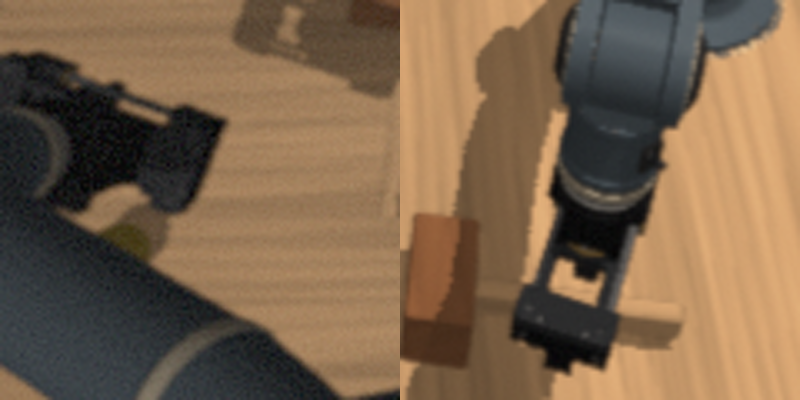

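The hand body is the wide 190 mm bar along the closing axis, and only two dark legs are visible. I'll triangulate, then compute the moves.

```bash
cat >> h.py <<'E'
from scipy.spatial.transform import Rotation as Rot
def plan(p,yaw,tilt=0,pose=None):
    """tool-frame shift (mm) and rotvec to put the TCP at p with tool y at world yaw(deg), then tilted about tool x"""
    s=ctrl.read_state(); p0,R0=(np.array(s["tool_pos"]),Rot.from_quat(s["tcp_rot"])) if pose is None else pose
    a=np.radians(yaw); y=np.array([np.cos(a),np.sin(a),0]); z=np.array([0,0,-1.])
    R1=Rot.from_matrix(np.c_[np.cross(y,z),y,z])*Rot.from_rotvec([np.radians(tilt),0,0])
    d=np.array(p)-p0
    print("shift now-frame",(R0.inv().apply(d)*1000).round(0),"shift final-frame",(R1.inv().apply(d)*1000).round(0),"rot",(R0.inv()*R1).as_rotvec().round(3))
    return np.array(p),R1
E
python3 - <<'E'
from h import *
np.set_printoptions(precision=4,suppress=True)
print(tri((264.1,193.5),(334.8,181.4)),tri((293.3,187.9),(348.1,214.6)),tri((278.8,223.6),(250.6,201.7)))
t=cv2.imread("pics/top0.png");s=cv2.imread("pics/side0.png")
K=blobs(t,(0,0,0),(180,255,45),40,(230,170,270,230))[0][0].reshape(-1,2)
print("handle top px",K.min(0),K.max(0),[onz("top",*p,.171) for p in (K.min(0),K.max(0))])
# handle top edge in side view
k=blobs(s,(0,0,0),(180,255,45),40,(255,205,300,230))[0][0].reshape(-1,2); print("side",k.min(0),k.max(0), k[k[:,1]<=k[:,1].min()+1].mean(0))
plan([.577,.027,.225],89.4)
E
```

```text
(array([ 0.658 , -0.2754,  0.0302]), np.float64(0.0010083940029793704)) (array([ 0.533 , -0.3204,  0.0309]), np.float64(0.004424136450223384)) (array([0.5753, 0.027 , 0.1233]), np.float64(4.831837500824685e-05))
handle top px [248 186] [253 215] [array([0.6216, 0.0324, 0.171 ]), array([0.5263, 0.0166, 0.171 ])]
side [266 214] [291 224] [278.     214.9524]
shift now-frame [-533. -451.   -3.] shift final-frame [-352. -603.   -3.] rot [-0.002 -0.    -0.34 ]
```

>>> {"method": "move_arm", "body": {
  "travel": [
    [0, 0, 0],
    [0, 0, 0],
    [-29, -50, 0],
    [-29, -50, 0],
    [-29, -50, 0],
    [-29, -50, 0],
    [-29, -50, 0],
    [-29, -50, 0],
    [-29, -50, 0],
    [-29, -50, 0],
    [-29, -50, 0],
    [-29, -50, 0],
    [-29, -50, 0],
    [-29, -50, 0],
    [0, 0, 0],
    [0, 0, 0]
  ],
  "rotation": [
    [0, 0, -0.17],
    [0, 0, -0.17],
    [0, 0, 0],
    [0, 0, 0],
    [0, 0, 0],
    [0, 0, 0],
    [0, 0, 0],
    [0, 0, 0],
    [0, 0, 0],
    [0, 0, 0],
    [0, 0, 0],
    [0, 0, 0],
    [0, 0, 0],
    [0, 0, 0],
    [0, 0, 0],
    [0, 0, 0]
  ],
  "fingers": [0.5, 0.5, 0.5, 0.5, 0.5, 0.5, 0.5, 0.5, 0.5, 0.5, 0.5, 0.5, 0.5, 0.5, 0.5, 0.5],
  "squeeze": 15
}}

```text
t: 2.1
tool_pos: [0.5729, 0.0307, 0.2219]
tcp_rot: [0.005, 1.0, 0.0, -0.001]
contact_force: [0.1, 1.1, 0.2]
grip_width: 0.503
grasp_force: 0.0
```

>>> {"method": "move_arm", "body": {
  "travel": [
    [-4, -3, 25],
    [0, 0, 26],
    [0, 0, 24],
    [0, 0, 0],
    [0, 0, 0],
    [0, 0, 0],
    [0, 0, 0]
  ],
  "rotation": [
    [0, 0, 0],
    [0, 0, 0],
    [0, 0, 0],
    [0, 0, 0],
    [0, 0, 0],
    [0, 0, 0],
    [0, 0, 0]
  ],
  "fingers": [0.5, 0.5, 0.5, 0.5, 0.0, 0.0, 0.0],
  "squeeze": 15
}}

```text
t: 2.98
tool_pos: [0.5779, 0.0273, 0.1484]
tcp_rot: [0.005, 1.0, 0.0, 0.001]
contact_force: [0.2, -0.1, -0.0]
grip_width: 0.243
grasp_force: 0.0
```

>>> {"method": "move_arm", "body": {
  "travel": [
    [0, 0, 0],
    [0, 10, 0],
    [0, 20, 0],
    [0, 25, 0],
    [0, 25, 0],
    [0, 25, 0],
    [0, 25, 0],
    [0, 20, 0],
    [0, 20, 0],
    [0, 10, 0],
    [0, 6, 0],
    [0, 4, 0],
    [0, 0, 0],
    [0, 0, 0]
  ],
  "rotation": [
    [0, 0, 0],
    [0, 0, 0],
    [0, 0, 0],
    [0, 0, 0],
    [0, 0, 0],
    [0, 0, 0],
    [0, 0, 0],
    [0, 0, 0],
    [0, 0, 0],
    [0, 0, 0],
    [0, 0, 0],
    [0, 0, 0],
    [0, 0, 0],
    [0, 0, 0]
  ],
  "fingers": [0, 0, 0, 0, 0, 0, 0, 0, 0, 0, 0, 0, 0, 0]
}}

```text
t: 4.72
tool_pos: [0.5803, 0.2166, 0.1481]
tcp_rot: [0.006, 1.0, -0.0, 0.001]
contact_force: [3.0, -2.6, 5.5]
grip_width: 0.161
grasp_force: 15.0
```

>>> {"method": "move_arm", "body": {
  "travel": [
    [0, 3, 0],
    [0, 3, 0],
    [0, 0, 0],
    [0, 0, 0]
  ],
  "rotation": [
    [0, 0, 0],
    [0, 0, 0],
    [0, 0, 0],
    [0, 0, 0]
  ],
  "fingers": [0, 0, 0, 0]
}}

```text
t: 5.22
tool_pos: [0.5803, 0.2166, 0.148]
tcp_rot: [0.008, 1.0, -0.004, -0.0]
contact_force: [0.4, -11.1, 9.3]
grip_width: 0.165
grasp_force: 15.0
```

At the stop: 11 N and no further travel. I'll release, rise and look.

>>> {"method": "move_arm", "body": {
  "travel": [
    [0, -5, 0],
    [0, 0, 0],
    [0, 0, 0],
    [0, 0, -30],
    [0, 0, -50],
    [0, 40, -50],
    [0, 50, -20],
    [0, 50, 0],
    [0, 50, 0],
    [0, 0, 0]
  ],
  "rotation": [
    [0, 0, 0],
    [0, 0, 0],
    [0, 0, 0],
    [0, 0, 0],
    [0, 0, 0],
    [0, 0, 0],
    [0, 0, 0],
    [0, 0, 0],
    [0, 0, 0],
    [0, 0, 0]
  ],
  "fingers": [0.5, 0.5, 0.5, 0.5, 0.5, 0.5, 0.5, 0.5, 0.5, 0.5]
}}

```text
t: 6.48
tool_pos: [0.5781, 0.4138, 0.2945]
tcp_rot: [0.001, 1.0, 0.001, -0.002]
contact_force: [-0.2, 0.5, -0.5]
grip_width: 0.503
grasp_force: 0.0
```

Run:
```python
from h import *
np.set_printoptions(precision=4,suppress=True)
t,dt=snap("top");s,ds=snap("side")
cv2.imwrite("pics/top1.png",t);cv2.imwrite("pics/side1.png",s)
a=cv2.resize(t[130:280,200:420],(800,545),interpolation=cv2.INTER_CUBIC)
cv2.imwrite("pics/tc1.png",a)
print(ctrl.read_state()["tool_pos"])
m=lambda im:cv2.inRange(cv2.cvtColor(im,cv2.COLOR_BGR2HSV),(0,110,70),(8,255,255))|cv2.inRange(cv2.cvtColor(im,cv2.COLOR_BGR2HSV),(170,110,70),(180,255,255))
for n,im,r in(("top",t,(225,150,300,260)),("side",s,(220,190,340,260))):
    k=m(im);z=np.zeros_like(k);z[r[1]:r[3],r[0]:r[2]]=k[r[1]:r[3],r[0]:r[2]]
    _,_,st,ce=cv2.connectedComponentsWithStats(z)
    for q,c in zip(st[1:],ce[1:]):
        if q[4]>4: print(n,q,c,onz(n,*c,.105))
```

```text
[0.5808 0.4077 0.2953]
top [277 178   5   4  17] [278.8824 179.5882] [ 0.6533 -0.0699  0.105 ]
top [264 197   5   5  22] [265.9091 199.0909] [ 0.5859 -0.0245  0.105 ]
top [277 235   5   5  18] [278.7778 236.9444] [ 0.4556 -0.0672  0.105 ]
side [309 211   4   8  26] [310.8462 214.7308] [ 0.4526 -0.0515  0.105 ]
```

View pics/tc1.png

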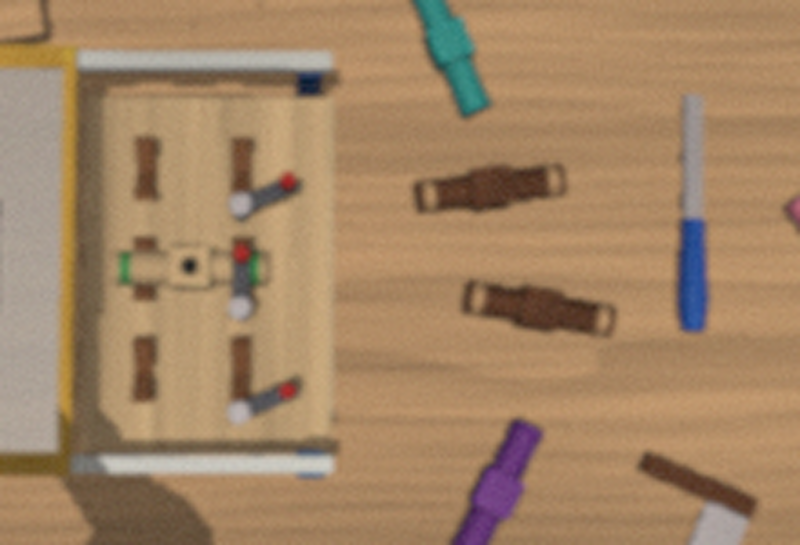

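The guard is fully open. Straps A and C stand about 0.4 rad off clear, and strap B is closed over the drilled leg, whose hole is at crop (190,266). Next I'll measure the V-blocks, drilled leg, dark legs and tray.

```bash
cat >> h.py <<'E'
def pca(c):
    m=np.zeros((420,560),np.uint8);cv2.drawContours(m,[c],-1,255,-1)
    P=np.argwhere(m)[:,::-1].astype(float);mu=P.mean(0);w,V=np.linalg.eigh(np.cov((P-mu).T));return mu,V[:,1]
def legs(im,n,roi,z=.03):
    out=[]
    for c in blobs(im,(0,60,20),(18,255,115),60,roi)[0]:
        mu,v=pca(c);a,b=onz(n,*(mu-15*v),z),onz(n,*(mu+15*v),z);d=b-a
        out.append((mu,onz(n,*mu,z),np.degrees(np.arctan2(d[1],d[0]))%180))
    return out
E
python3 - <<'E'
from h import *
np.set_printoptions(precision=4,suppress=True)
t=cv2.imread("pics/top1.png");s=cv2.imread("pics/side1.png")
for c in blobs(t,(0,60,20),(18,255,125),25,(225,160,275,245))[0]:
    print("V top",cv2.contourArea(c),cen(c),cv2.boundingRect(c),onz("top",*cen(c),.045))
for n,im,r in(("top",t,(225,190,280,215)),("side",s,(255,220,310,260))):
    for c in blobs(im,(40,60,40),(85,255,255),4,r)[0]: print("green",n,cv2.contourArea(c),cv2.boundingRect(c),cen(c),onz(n,*cen(c),.06))
    print("hole",[ (cen(c),onz(n,*cen(c),.07)) for c in blobs(im,(0,0,0),(180,255,70),3,(245,190,262,212) if n=="top" else (262,222,300,245))[0]])
print("legs",legs(t,"top",(305,165,380,230)))
print("legs side",legs(s,"side",(250,170,310,212)))
c=blobs(t,(0,0,40),(180,50,140),300,(115,175,170,250))[0]
for q in c: print("tray",cen(q),pca(q)[1],onz("top",*cen(q),.005))
cv2.imwrite("pics/sc1.png",cv2.resize(s[170:360,200:350],(630,600*1),interpolation=cv2.INTER_CUBIC))
E
```

```text
V top 61.0 [266.082  231.0902] (264, 223, 7, 17) [ 0.4783 -0.023   0.045 ]
V top 69.5 [239.542  231.0456] (237, 223, 6, 17) [0.4795 0.0717 0.045 ]
V top 57.5 [266.1333 174.8667] (264, 168, 6, 15) [ 0.6814 -0.0249  0.045 ]
V top 65.5 [240.1883 175.4911] (237, 168, 7, 17) [0.68   0.0688 0.045 ]
V top 114.0 [225.845  199.0058] (225, 160, 4, 85) [0.595  0.1205 0.045 ]
green top 10.0 (268, 200, 3, 8) [269.2167 203.35  ] [ 0.5761 -0.0352  0.06  ]
green top 14.0 (233, 200, 3, 8) [234.  203.5] [0.5768 0.0897 0.06  ]
hole []
hole [(array([272.2639, 233.9925]), array([0.6015, 0.0291, 0.07  ]))]
legs [(array([348.1797, 214.6078]), array([ 0.5353, -0.321 ,  0.03  ]), np.float64(79.34354999447302)), (array([334.5589, 181.4007]), array([ 0.6576, -0.2745,  0.03  ]), np.float64(97.03371652625432))]
legs side []
tray [143.8217 216.444 ] [-0.1637  0.9865] [0.5385 0.4266 0.005 ]
```

View pics/sc1.png

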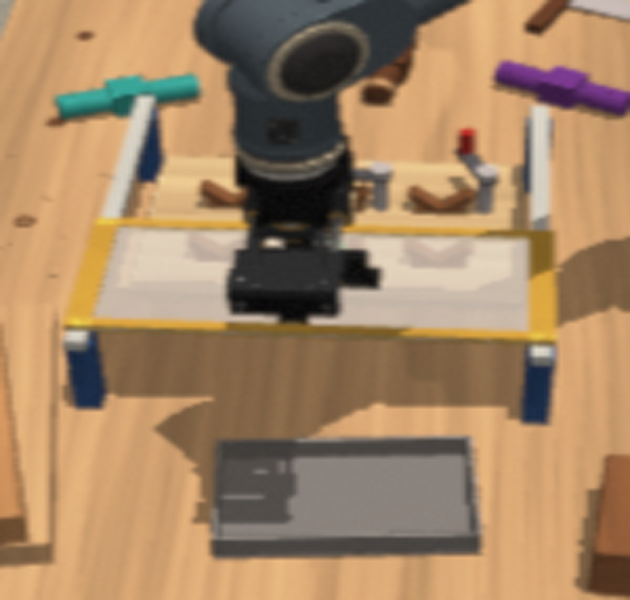

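>>> {"method": "move_arm", "body": {
  "travel": [
    [-1, -54, 0],
    [-1, -54, 0],
    [-1, -54, 0],
    [-1, -54, 0],
    [-1, -54, 0],
    [0, -54, 0],
    [0, -54, 0],
    [0, -53, 0],
    [0, 0, 50],
    [0, 0, 50],
    [0, 0, 40],
    [0, 0, 0],
    [0, 0, 0]
  ],
  "rotation": [
    [0, 0, 0],
    [0, 0, 0],
    [0, 0, 0],
    [0, 0, 0],
    [0, 0, 0],
    [0, 0, 0],
    [0, 0, 0],
    [0, 0, 0],
    [0, 0, 0],
    [0, 0, 0],
    [0, 0, 0],
    [0, 0, 0],
    [0, 0, 0]
  ],
  "fingers": [0.5, 0.5, 0.5, 0.5, 0.5, 0.5, 0.5, 0.5, 0.5, 0.5, 0.5, 0.5, 0.5],
  "squeeze": 6
}}

```text
t: 8.2
tool_pos: [0.5827, -0.0248, 0.1581]
tcp_rot: [0.006, 1.0, -0.0, 0.001]
contact_force: [0.2, -0.2, -0.0]
grip_width: 0.503
grasp_force: 0.0
```

Run:
```python
from h import *
plan([.586,-.0235,.086],89.4)
```

```text
shift now-frame [-3.  1. 72.] shift final-frame [-3.  1. 72.] rot [-0.     0.003 -0.002]
```

>>> {"method": "move_arm", "body": {
  "travel": [
    [-3, 1, 36],
    [0, 0, 36],
    [0, 0, 0],
    [0, 0, 0],
    [0, 0, 0],
    [0, 0, 0],
    [0, 0, 0],
    [2, -13, 0],
    [5, -12, 0],
    [8, -10, 0],
    [10, -8, 0],
    [12, -5, 0],
    [12, -2, 0],
    [0, 0, 0],
    [0, 0, 0]
  ],
  "rotation": [
    [0, 0, 0],
    [0, 0, 0],
    [0, 0, 0],
    [0, 0, 0],
    [0, 0, 0],
    [0, 0, 0],
    [0, 0, 0],
    [0, 0, 0],
    [0, 0, 0],
    [0, 0, 0],
    [0, 0, 0],
    [0, 0, 0],
    [0, 0, 0],
    [0, 0, 0],
    [0, 0, 0]
  ],
  "fingers": [0.5, 0.5, 0.5, 0, 0, 0, 0, 0, 0, 0, 0, 0, 0, 0, 0],
  "squeeze": 6
}}

```text
t: 10.07
tool_pos: [0.5347, -0.071, 0.0843]
tcp_rot: [0.005, 1.0, 0.001, -0.0]
contact_force: [1.0, 4.9, 0.4]
grip_width: 0.184
grasp_force: 6.0
```

>>> {"method": "move_arm", "body": {
  "travel": [
    [0, 0, 0],
    [0, 0, 0],
    [0, 0, -40],
    [0, 0, -50],
    [0, 0, -10],
    [0, 0, 0],
    [0, 0, 0],
    [0, 0, 0],
    [0, 0, 0],
    [0, 0, 0],
    [0, 0, 0],
    [0, 0, 0],
    [0, 0, 0],
    [0, 0, 0],
    [22, -48, 0],
    [21, -49, 0],
    [0, 0, 0],
    [0, 0, 0]
  ],
  "rotation": [
    [0, 0, 0],
    [0, 0, 0],
    [0, 0, 0],
    [0, 0, 0],
    [0, 0, 0],
    [0, 0, 0.1745],
    [0, 0, 0.1745],
    [0, 0, 0.1745],
    [0, 0, 0.1745],
    [0, 0, 0.1745],
    [0, 0, 0.1745],
    [0, 0, 0.1745],
    [0, 0, 0.1745],
    [0, 0, 0.1745],
    [0, 0, 0],
    [0, 0, 0],
    [0, 0, 0],
    [0, 0, 0]
  ],
  "fingers": [0.5, 0.5, 0.5, 0.5, 0.75, 0.75, 0.75, 0.75, 0.75, 0.75, 0.75, 0.75, 0.75, 0.75, 0.75, 0.75, 0.75, 0.75]
}}

```text
t: 12.32
tool_pos: [0.4389, -0.0288, 0.1842]
tcp_rot: [0.711, 0.703, 0.0, 0.0]
contact_force: [-0.4, -0.2, 0.1]
grip_width: 0.749
grasp_force: 0.0
```

Run:
```python
from h import *
np.set_printoptions(precision=3,suppress=True)
s=ctrl.read_state();print(s["tool_pos"],s["q"],Rot.from_quat(s["tcp_rot"]).as_matrix())
plan([.578,.0265,.039],-.6)
```

```text
[ 0.439 -0.029  0.184] [-0.541  0.127  0.564  2.134 -0.086  0.902  0.062] [[ 0.011  1.     0.   ]
 [ 1.    -0.011 -0.   ]
 [-0.     0.    -1.   ]]
shift now-frame [ 57. 138. 145.] shift final-frame [ 57. 138. 145.] rot [ 0.  0. -0.]
```

>>> {"method": "move_arm", "body": {
  "travel": [
    [19, 46, 0],
    [19, 46, 0],
    [19, 46, 0],
    [0, 0, 50],
    [0, 0, 50],
    [0, 0, 25],
    [0, 0, 20],
    [0, 0, 0],
    [0, 0, 0]
  ],
  "rotation": [
    [0, 0, 0],
    [0, 0, 0],
    [0, 0, 0],
    [0, 0, 0],
    [0, 0, 0],
    [0, 0, 0],
    [0, 0, 0],
    [0, 0, 0],
    [0, 0, 0]
  ],
  "fingers": [0.75, 0.75, 0.75, 0.75, 0.75, 0.75, 0.75, 0.75, 0.75],
  "squeeze": 25
}}

```text
t: 13.45
tool_pos: [0.5785, 0.0266, 0.0396]
tcp_rot: [0.711, 0.703, 0.0, 0.001]
contact_force: [-0.5, -0.6, 0.4]
grip_width: 0.75
grasp_force: 0.0
```

>>> {"method": "move_arm", "body": {
  "travel": [
    [0, 0, 0],
    [0, 0, 0],
    [0, 0, 0],
    [0, 0, 0],
    [0, 0, -10],
    [0, 0, -40],
    [0, 0, -50],
    [0, 0, -50],
    [0, 0, 0]
  ],
  "rotation": [
    [0, 0, 0],
    [0, 0, 0],
    [0, 0, 0],
    [0, 0, 0],
    [0, 0, 0],
    [0, 0, 0],
    [0, 0, 0],
    [0, 0, 0],
    [0, 0, 0]
  ],
  "fingers": [0, 0, 0, 0, 0, 0, 0, 0, 0],
  "squeeze": 25
}}

```text
t: 14.58
tool_pos: [0.5795, 0.0269, 0.1937]
tcp_rot: [0.711, 0.703, 0.003, 0.002]
contact_force: [-1.4, 0.3, -2.3]
grip_width: 0.454
grasp_force: 25.0
```

Run:
```python
from h import *
t,dt=snap("top");s,ds=snap("side")
cv2.imwrite("pics/top2.png",t);cv2.imwrite("pics/side2.png",s)
print(ctrl.read_state()["tool_pos"])
print("legs",legs(t,"top",(305,165,380,230)))
print(px("top",ctrl.read_state()["tool_pos"]),px("side",ctrl.read_state()["tool_pos"]))
p=plan([.545,.43,.25],-86.5)
plan([.545,.43,.25],93.5)
```

```text
[0.57649408 0.02730707 0.18936919]
legs [(array([348.07189542, 214.56862745]), array([ 0.53544675, -0.32060185,  0.03      ]), np.float64(79.14797361721931)), (array([334.7220339 , 181.39322034]), array([ 0.65759833, -0.27510792,  0.03      ]), np.float64(97.53533578623039))]
[249.26551592 199.01356737] [278.23457235 210.45498786]
shift now-frame [402. -36. -60.] shift final-frame [  -7. -404.  -61.] rot [-1.000e-03  0.000e+00  1.499e+00]
shift now-frame [402. -36. -60.] shift final-frame [  7. 404. -61.] rot [-0.000e+00 -1.000e-03 -1.642e+00]
```

View pics/side2.png

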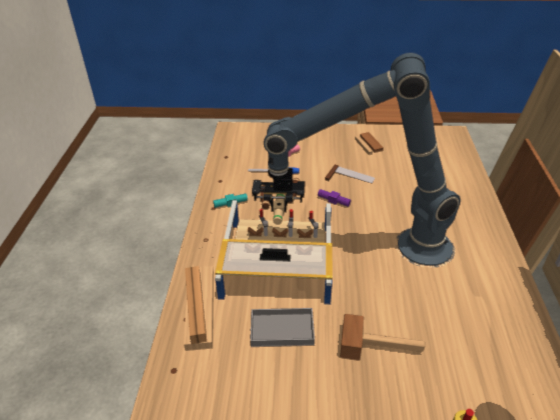

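>>> {"method": "move_arm", "body": {
  "travel": [
    [0, 0, -60],
    [0, 0, 0],
    [0, 0, 0],
    [0, 0, 0],
    [0, 0, 0],
    [0, 0, 0],
    [0, 0, 0],
    [0, 0, 0],
    [0, 0, 0],
    [0, 0, 0],
    [0, 0, 0],
    [7, 24, 0],
    [0, 50, 0],
    [0, 55, 0],
    [0, 55, 0],
    [0, 55, 0],
    [0, 55, 0],
    [0, 55, 0],
    [0, 55, 0],
    [0, 0, 0]
  ],
  "rotation": [
    [0, 0, 0],
    [0, 0, -0.164],
    [0, 0, -0.164],
    [0, 0, -0.164],
    [0, 0, -0.164],
    [0, 0, -0.164],
    [0, 0, -0.164],
    [0, 0, -0.164],
    [0, 0, -0.164],
    [0, 0, -0.164],
    [0, 0, -0.164],
    [0, 0, 0],
    [0, 0, 0],
    [0, 0, 0],
    [0, 0, 0],
    [0, 0, 0],
    [0, 0, 0],
    [0, 0, 0],
    [0, 0, 0],
    [0, 0, 0]
  ],
  "fingers": [0, 0, 0, 0, 0, 0, 0, 0, 0, 0, 0, 0, 0, 0, 0, 0, 0, 0, 0, 0]
}}

```text
t: 17.18
tool_pos: [0.5422, 0.436, 0.2455]
tcp_rot: [-0.034, 0.999, -0.0, -0.003]
contact_force: [-0.3, -0.1, -1.9]
grip_width: 0.459
grasp_force: 25.0
```

Run:
```python
from h import *
t,dt=snap("top");s,ds=snap("side")
cv2.imwrite("pics/top3.png",t);cv2.imwrite("pics/side3.png",s)
S=ctrl.read_state();print(S["tool_pos"],S["grip_width"])
cv2.imwrite("pics/c3.png",np.hstack([cv2.resize(t[150:290,70:200],(390,420)),cv2.resize(s[230:370,220:350],(390,420))]))
plan([.545,.43,.016],93.5)
```

```text
[0.54542478 0.42973805 0.246441  ] 0.4589439771054232
shift now-frame [ -1.   1. 230.] shift final-frame [  0.   0. 230.] rot [-0.004 -0.004 -0.001]
```

View pics/c3.png

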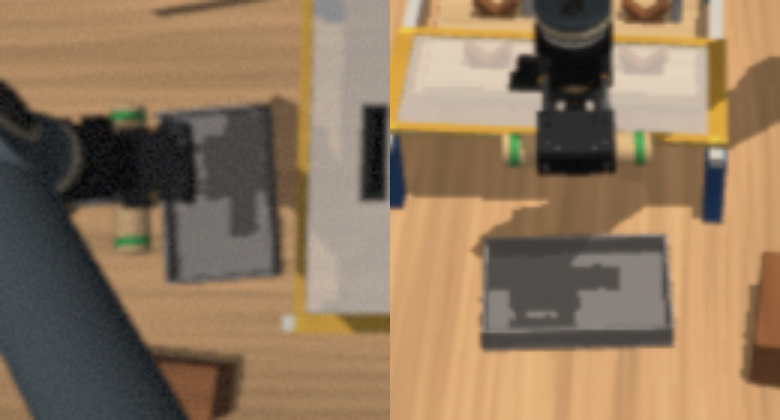

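>>> {"method": "move_arm", "body": {
  "travel": [
    [0, 0, 60],
    [0, 0, 60],
    [0, 0, 60],
    [0, 0, 30],
    [0, 0, 15],
    [0, 0, 5],
    [0, 0, 0],
    [0, 0, 0]
  ],
  "rotation": [
    [0, 0, 0],
    [0, 0, 0],
    [0, 0, 0],
    [0, 0, 0],
    [0, 0, 0],
    [0, 0, 0],
    [0, 0, 0],
    [0, 0, 0]
  ],
  "fingers": [0, 0, 0, 0, 0, 0, 0, 0]
}}

```text
t: 18.27
tool_pos: [0.5476, 0.4308, 0.021]
tcp_rot: [-0.029, 1.0, 0.001, 0.001]
contact_force: [-0.0, 0.1, -2.1]
grip_width: 0.458
grasp_force: 25.0
```

>>> {"method": "move_arm", "body": {
  "travel": [
    [0, 0, 3],
    [0, 0, 2],
    [0, 0, 0],
    [0, 0, 0],
    [0, 0, 0],
    [0, 0, 0],
    [0, 0, -20],
    [0, 0, -60],
    [0, 0, -60],
    [0, 0, -60],
    [0, 0, 0]
  ],
  "rotation": [
    [0, 0, 0],
    [0, 0, 0],
    [0, 0, 0],
    [0, 0, 0],
    [0, 0, 0],
    [0, 0, 0],
    [0, 0, 0],
    [0, 0, 0],
    [0, 0, 0],
    [0, 0, 0],
    [0, 0, 0]
  ],
  "fingers": [0, 0, 0, 0.7, 0.7, 0.7, 0.7, 0.7, 0.7, 0.7, 0.7]
}}

```text
t: 19.65
tool_pos: [0.5497, 0.4322, 0.223]
tcp_rot: [-0.029, 1.0, 0.005, 0.006]
contact_force: [-0.9, 0.6, -0.6]
grip_width: 0.7
grasp_force: 0.0
```

Run:
```python
from h import *
np.set_printoptions(precision=4,suppress=True)
t,dt=snap("top");s,ds=snap("side")
cv2.imwrite("pics/top4.png",t);cv2.imwrite("pics/side4.png",s)
for c in blobs(s,(40,60,40),(85,255,255),4,(235,300,330,350))[0]: print("green",cen(c),onz("side",*cen(c),.03))
L=legs(t,"top",(300,160,390,240));print("legs",L)
plan([.535,-.321,.25],-8.5); plan([.6575,-.275,.25],6.5)
```

```text
green [300.914  326.0215] [0.4804 0.4325 0.03  ]
green [263.  325.5] [0.6068 0.4358 0.03  ]
legs [(array([348.2059, 214.5654]), array([ 0.5355, -0.3211,  0.03  ]), np.float64(79.24739619814754)), (array([334.77  , 181.4033]), array([ 0.6576, -0.2753,  0.03  ]), np.float64(97.60533185820424))]
shift now-frame [  56. -749.  -35.] shift final-frame [-745.   99.  -34.] rot [ 0.003 -0.     1.778]
shift now-frame [ -69. -710.  -35.] shift final-frame [-713.   30.  -34.] rot [0.003 0.    1.516]
```

>>> {"method": "move_arm", "body": {
  "travel": [
    [-6, -59, -10],
    [-6, -59, -10],
    [0, 0, 0],
    [0, 0, 0],
    [0, 0, 0],
    [0, 0, 0],
    [0, 0, 0],
    [0, 0, 0],
    [0, 0, 0],
    [0, 0, 0],
    [0, 0, 0],
    [-59, 2.5, 0],
    [-59, 2.5, 0],
    [-59, 2.5, 0],
    [-59, 2.5, 0],
    [-59, 2.5, 0],
    [-59, 2.5, 0],
    [-59, 2.5, 0],
    [-59, 2.5, 0],
    [-59, 2.5, 0]
  ],
  "rotation": [
    [0, 0, 0],
    [0, 0, 0],
    [0, 0, 0.168],
    [0, 0, 0.168],
    [0, 0, 0.168],
    [0, 0, 0.168],
    [0, 0, 0.168],
    [0, 0, 0.168],
    [0, 0, 0.168],
    [0, 0, 0.168],
    [0, 0, 0.168],
    [0, 0, 0],
    [0, 0, 0],
    [0, 0, 0],
    [0, 0, 0],
    [0, 0, 0],
    [0, 0, 0],
    [0, 0, 0],
    [0, 0, 0],
    [0, 0, 0]
  ],
  "fingers": [0.9, 0.9, 0.9, 0.9, 0.9, 0.9, 0.9, 0.9, 0.9, 0.9, 0.9, 0.9, 0.9, 0.9, 0.9, 0.9, 0.9, 0.9, 0.9, 0.9]
}}

```text
t: 22.25
tool_pos: [0.6494, -0.2129, 0.2325]
tcp_rot: [0.664, 0.747, -0.001, -0.002]
contact_force: [1.0, 0.2, 0.6]
grip_width: 0.902
grasp_force: 0.0
```

Run:
```python
from h import *
t,dt=snap("top");cv2.imwrite("pics/top5.png",t)
print("legs",legs(t,"top",(300,160,390,240)))
print(ctrl.read_state()["tool_pos"])
plan([.6575,-.275,.012],7)
```

```text
legs [(array([347.96451613, 214.6       ]), array([ 0.53533674, -0.32020842,  0.03      ]), np.float64(79.94401249791285))]
[ 0.64776589 -0.22456248  0.23284327]
shift now-frame [-49.   5. 221.] shift final-frame [-51.   4. 221.] rot [-0.004  0.008 -0.016]
```

>>> {"method": "move_arm", "body": {
  "travel": [
    [-25, 2, 0],
    [-25, 2, 0],
    [0, 0, 60],
    [0, 0, 60],
    [0, 0, 60],
    [0, 0, 30],
    [0, 0, 12],
    [0, 0, 0],
    [0, 0, 0],
    [0, 0, 0],
    [0, 0, 0],
    [0, 0, 0]
  ],
  "rotation": [
    [0, 0, 0],
    [0, 0, 0],
    [0, 0, 0],
    [0, 0, 0],
    [0, 0, 0],
    [0, 0, 0],
    [0, 0, 0],
    [0, 0, 0],
    [0, 0, 0],
    [0, 0, 0],
    [0, 0, 0],
    [0, 0, 0]
  ],
  "fingers": [0.9, 0.9, 0.9, 0.9, 0.9, 0.9, 0.9, 0.9, 0, 0, 0, 0],
  "squeeze": 25
}}

```text
t: 23.8
tool_pos: [0.6602, -0.2608, 0.0128]
tcp_rot: [0.664, 0.747, 0.0, 0.0]
contact_force: [-0.8, -0.2, -0.5]
grip_width: 0.53
grasp_force: 0.0
```

Run:
```python
from h import *
t,dt=snap("side");cv2.imwrite("pics/side5.png",t)
s=ctrl.read_state();print(s["tool_pos"],s["grip_width"],px("side",s["tool_pos"]))
print(legs(t,"side",(250,165,320,215),.03))
cv2.imwrite("pics/c5.png",cv2.resize(t[150:260,220:340],(655,600)))
```

```text
[ 0.6599707  -0.26083501  0.01262512] 0.48730915176991746 [263.65367519 198.66952274]
[(array([293.3       , 187.98333333]), array([ 0.53084822, -0.32065307,  0.03      ]), np.float64(81.06128824516782)), (array([264.98264642, 191.89154013]), array([ 0.65556128, -0.28746743,  0.03      ]), np.float64(35.6956381354673))]
```

View pics/c5.png

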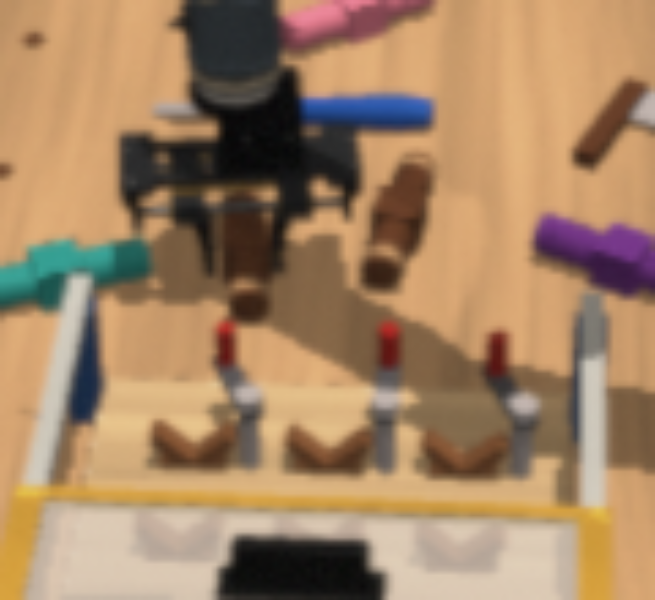

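>>> {"method": "move_arm", "body": {
  "travel": [
    [0, 0, 0],
    [0, 0, 0],
    [-13, -2, 0],
    [0, 0, 0],
    [0, 0, 0],
    [0, 0, 0],
    [0, 0, 0],
    [0, 0, 0],
    [0, 0, 0]
  ],
  "rotation": [
    [0, 0, 0],
    [0, 0, 0],
    [0, 0, 0],
    [0, 0, 0],
    [0, 0, 0],
    [0, 0, 0],
    [0, 0, 0],
    [0, 0, 0],
    [0, 0, 0]
  ],
  "fingers": [0.9, 0.9, 0.9, 0.9, 0.9, 0, 0, 0, 0],
  "squeeze": 25
}}

```text
t: 24.98
tool_pos: [0.6596, -0.2739, 0.0123]
tcp_rot: [0.664, 0.747, 0.0, -0.0]
contact_force: [-0.5, 0.2, 0.2]
grip_width: 0.533
grasp_force: 0.0
```

Run:
```python
from h import *
s=ctrl.read_state();print(s["tool_pos"],s["grip_width"],s["grasp_force"])
```

```text
[ 0.65957687 -0.27388831  0.01232473] 0.5334296205265023 0.0
```

>>> {"method": "move_arm", "body": {
  "travel": [
    [0, 0, 0],
    [0, 0, 0],
    [0, 0, -10],
    [0, 0, -50],
    [0, 0, -60],
    [0, 0, -60],
    [0, 0, -20],
    [0, 0, 0],
    [0, 0, 0]
  ],
  "rotation": [
    [0, 0, 0],
    [0, 0, 0],
    [0, 0, 0],
    [0, 0, 0],
    [0, 0, 0],
    [0, 0, 0],
    [0, 0, 0],
    [0, 0, 0.127],
    [0, 0, 0]
  ],
  "fingers": [0, 0, 0, 0, 0, 0, 0, 0, 0],
  "squeeze": 30
}}

```text
t: 26.1
tool_pos: [0.6589, -0.2735, 0.2114]
tcp_rot: [0.71, 0.704, -0.0, -0.001]
contact_force: [0.1, 0.4, -1.1]
grip_width: 0.457
grasp_force: 30.0
```

Run:
```python
from h import *
s,_=snap("side");cv2.imwrite("pics/side6.png",s)
S=ctrl.read_state();print(S["tool_pos"],S["grip_width"],S["grasp_force"])
plan([.679,.0305,.215],-.6)
for t in (15,-15): plan([.679,.0305,.215],-.6,t)
```

```text
[ 0.65891361 -0.27348924  0.21108501] 0.45241201712836887 29.993246449157596
shift now-frame [304.  18.  -4.] shift final-frame [304.  17.  -4.] rot [-0.002 -0.001  0.003]
shift now-frame [304.  18.  -4.] shift final-frame [304.  15.  -8.] rot [ 0.26  -0.     0.003]
shift now-frame [304.  18.  -4.] shift final-frame [304.  17.   1.] rot [-0.264 -0.001  0.003]
```

>>> {"method": "move_arm", "body": {
  "travel": [
    [30, 3, 0],
    [50, 3, 0],
    [55, 3, 0],
    [55, 3, 0],
    [55, 3, 0],
    [40, 3, 0],
    [19, 0, 0],
    [0, 0, 0],
    [0, 0, 0],
    [0, 0, 0]
  ],
  "rotation": [
    [0, 0, 0],
    [0, 0, 0],
    [0, 0, 0],
    [0, 0, 0],
    [0, 0, 0],
    [0, 0, 0],
    [0, 0, 0],
    [-0.132, 0, 0],
    [-0.132, 0, 0],
    [0, 0, 0]
  ],
  "fingers": [0, 0, 0, 0, 0, 0, 0, 0, 0, 0]
}}

```text
t: 27.4
tool_pos: [0.6773, 0.028, 0.2112]
tcp_rot: [0.705, 0.697, 0.091, 0.092]
contact_force: [-0.7, 0.9, -1.2]
grip_width: 0.457
grasp_force: 30.0
```

Run:
```python
from h import *
s,_=snap("side");cv2.imwrite("pics/side7.png",s)
t,_=snap("top");cv2.imwrite("pics/top7.png",t)
S=ctrl.read_state();print(S["tool_pos"],S["grip_width"],S["grasp_force"])
plan([.681,.0305,.0755],-.6,-15);plan([.681,.0305,.0435],-.6,-15)
cv2.imwrite("pics/c7.png",cv2.resize(s[160:280,210:340],(650,600)))
```

```text
[0.68088187 0.02888675 0.21278262] 0.4606037137066837 29.992923717945814
shift now-frame [  2. -36. 133.] shift final-frame [  2. -35. 133.] rot [0.001 0.    0.   ]
shift now-frame [  2. -44. 163.] shift final-frame [  2. -44. 164.] rot [0.001 0.    0.   ]
```

View pics/c7.png

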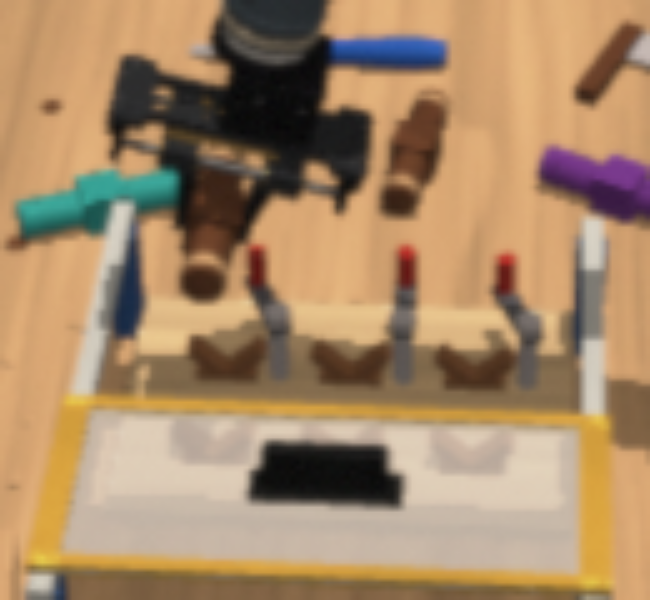

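>>> {"method": "move_arm", "body": {
  "travel": [
    [1, -9, 33],
    [1, -9, 33],
    [0, -9, 33],
    [0, -9, 34],
    [0, 0, 0],
    [0, -4, 15],
    [0, 0, 0]
  ],
  "rotation": [
    [0, 0, 0],
    [0, 0, 0],
    [0, 0, 0],
    [0, 0, 0],
    [0, 0, 0],
    [0, 0, 0],
    [0, 0, 0]
  ],
  "fingers": [0, 0, 0, 0, 0, 0, 0]
}}

```text
t: 28.38
tool_pos: [0.6807, 0.0318, 0.0589]
tcp_rot: [0.704, 0.698, 0.092, 0.093]
contact_force: [-0.5, 0.2, -1.6]
grip_width: 0.463
grasp_force: 30.0
```

Run:
```python
from h import *
S=ctrl.read_state();print(S["tool_pos"],S["grip_width"],S["grasp_force"],S["contact_force"])
s,_=snap("side");cv2.imwrite("pics/side8.png",s)
plan([.681,.0305,.0435],-.6,-15)
cv2.imwrite("pics/c8.png",cv2.resize(s[180:270,220:310],(600,600)))
```

```text
[0.68067592 0.03176058 0.05885826] 0.46277219595732144 29.992955806665123 [-0.48649607  0.2372253  -1.64031583]
shift now-frame [-1. -4. 15.] shift final-frame [-1. -4. 15.] rot [ 0.003 -0.     0.001]
```

View pics/c8.png

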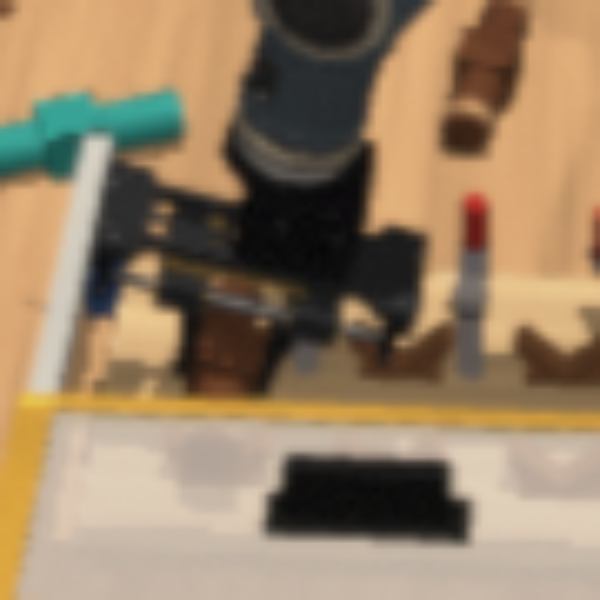

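>>> {"method": "move_arm", "body": {
  "travel": [
    [0, -2, 7],
    [0, -1, 4],
    [0, 0, 0],
    [0, 0, 0]
  ],
  "rotation": [
    [0, 0, 0],
    [0, 0, 0],
    [0, 0, 0],
    [0, 0, 0]
  ],
  "fingers": [0, 0, 0, 0]
}}

```text
t: 28.92
tool_pos: [0.6805, 0.0318, 0.0477]
tcp_rot: [0.704, 0.698, 0.093, 0.094]
contact_force: [-0.4, -1.5, -1.0]
grip_width: 0.455
grasp_force: 30.0
```

>>> {"method": "move_arm", "body": {
  "travel": [
    [0, -0.5, 2],
    [0, -0.5, 2],
    [0, 0, 0]
  ],
  "rotation": [
    [0, 0, 0],
    [0, 0, 0],
    [0, 0, 0]
  ],
  "fingers": [0, 0, 0]
}}

```text
t: 29.3
tool_pos: [0.6804, 0.0318, 0.0432]
tcp_rot: [0.704, 0.698, 0.093, 0.093]
contact_force: [0.1, -0.4, -1.7]
grip_width: 0.455
grasp_force: 30.0
```

>>> {"method": "move_arm", "body": {
  "travel": [
    [0, -0.5, 2],
    [0, 0, 0]
  ],
  "rotation": [
    [0, 0, 0],
    [0, 0, 0]
  ],
  "fingers": [0, 0]
}}

```text
t: 29.55
tool_pos: [0.6808, 0.0318, 0.0425]
tcp_rot: [0.704, 0.697, 0.093, 0.094]
contact_force: [-4.1, 0.0, 5.9]
grip_width: 0.46
grasp_force: 30.0
```

>>> {"method": "move_arm", "body": {
  "travel": [
    [0, -0.5, 2],
    [0, 0, 0]
  ],
  "rotation": [
    [0, 0, 0],
    [0, 0, 0]
  ],
  "fingers": [0, 0]
}}

```text
t: 29.8
tool_pos: [0.6809, 0.0319, 0.0424]
tcp_rot: [0.704, 0.697, 0.094, 0.093]
contact_force: [-10.6, 0.3, 20.3]
grip_width: 0.458
grasp_force: 30.0
```

>>> {"method": "move_arm", "body": {
  "travel": [
    [0, 0.5, -2],
    [0, 0, 0],
    [0, 0, 0],
    [0, 0, 0],
    [0, 0, 0],
    [0, 5, -20],
    [0, 9, -33],
    [0, 12, -46],
    [0, 12, -46],
    [0, 0, 0],
    [0, 0, 0],
    [0, 0, 0]
  ],
  "rotation": [
    [0, 0, 0],
    [0, 0, 0],
    [0, 0, 0],
    [0, 0, 0],
    [0, 0, 0],
    [0, 0, 0],
    [0, 0, 0],
    [0, 0, 0],
    [0, 0, 0],
    [0.132, 0, 0],
    [0.132, 0, 0],
    [0, 0, 0]
  ],
  "fingers": [0, 0.7, 0.7, 0.7, 0.7, 0.7, 0.7, 0.7, 0.7, 0.7, 0.7, 0.7]
}}

```text
t: 31.3
tool_pos: [0.681, 0.0318, 0.1906]
tcp_rot: [0.71, 0.704, 0.0, 0.001]
contact_force: [-0.6, -0.3, -0.5]
grip_width: 0.702
grasp_force: 0.0
```

Run:
```python
from h import *
np.set_printoptions(precision=4,suppress=True)
t,_=snap("top");cv2.imwrite("pics/top9.png",t);s,_=snap("side");cv2.imwrite("pics/side9.png",s)
S=ctrl.read_state();print(S["tool_pos"],S["grip_width"])
print("legs top",legs(t,"top",(300,160,390,240)),"\nside",legs(s,"side",(280,165,320,215)))
plan([.534,-.3205,.22],-9)
cv2.imwrite("pics/c9.png",np.hstack([cv2.resize(t[150:260,220:320],(390,429)),cv2.resize(s[190:300,220:320],(390,429))]))
```

```text
[0.6789 0.0314 0.1905] 0.7000828317656512
legs top [(array([348.2248, 214.6275]), array([ 0.5352, -0.3212,  0.03  ]), np.float64(79.23603614251323))] 
side [(array([293.3445, 187.9328]), array([ 0.5307, -0.321 ,  0.03  ]), np.float64(81.70985765842106))]
shift now-frame [-353. -141.  -29.] shift final-frame [-370.  -88.  -30.] rot [-0.     0.     0.147]
```

View pics/c9.png

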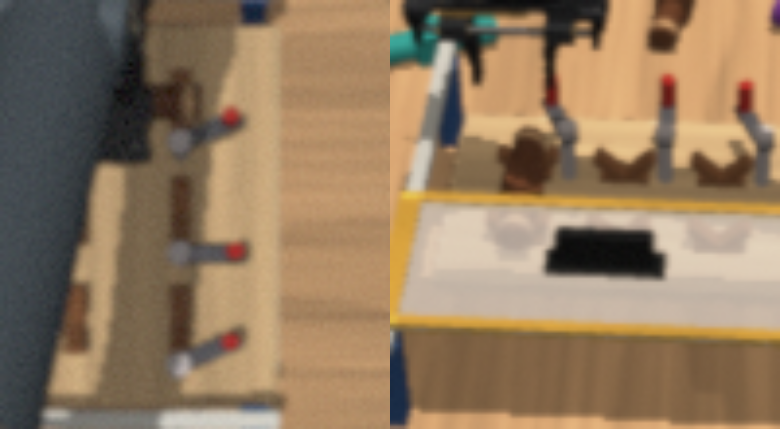

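The leg is seated in C. Now the second dark leg at top px (348,215).

>>> {"method": "move_arm", "body": {
  "travel": [
    [0, 0, -15],
    [-46, -11, -15],
    [-46, -11, 0],
    [-46, -11, 0],
    [-46, -11, 0],
    [-46, -11, 0],
    [-46, -11, 0],
    [-47, -11, 0],
    [-47, -11, 0],
    [0, 0, 0],
    [0, 0, 0],
    [0, 0, 0]
  ],
  "rotation": [
    [0, 0, 0.15],
    [0, 0, 0],
    [0, 0, 0],
    [0, 0, 0],
    [0, 0, 0],
    [0, 0, 0],
    [0, 0, 0],
    [0, 0, 0],
    [0, 0, 0],
    [0, 0, 0],
    [0, 0, 0],
    [0, 0, 0]
  ],
  "fingers": [0.9, 0.9, 0.9, 0.9, 0.9, 0.9, 0.9, 0.9, 0.9, 0.9, 0.9, 0.9]
}}

```text
t: 32.9
tool_pos: [0.5344, -0.3175, 0.221]
tcp_rot: [0.76, 0.65, 0.001, -0.0]
contact_force: [0.1, 0.0, -0.5]
grip_width: 0.903
grasp_force: 0.0
```

Run:
```python
from h import *
s,_=snap("side");cv2.imwrite("pics/side10.png",s)
S=ctrl.read_state();print(S["tool_pos"],S["grip_width"])
print("side",legs(s,"side",(275,165,325,215)))
plan([.534,-.3205,.012],-9.5)
```

```text
[ 0.534513   -0.3176079   0.22104405] 0.8995116843246815
side [(array([292.37931034, 190.4679803 ]), array([ 0.53433961, -0.30235162,  0.03      ]), np.float64(81.37624341867411))]
shift now-frame [ -3.  -0. 209.] shift final-frame [ -3.  -0. 209.] rot [ 0.    -0.001  0.009]
```

>>> {"method": "move_arm", "body": {
  "travel": [
    [-3, 0, 50],
    [0, 0, 60],
    [0, 0, 60],
    [0, 0, 30],
    [0, 0, 9],
    [0, 0, 0],
    [0, 0, 0],
    [0, 0, 0]
  ],
  "rotation": [
    [0, 0, 0],
    [0, 0, 0],
    [0, 0, 0],
    [0, 0, 0],
    [0, 0, 0],
    [0, 0, 0],
    [0, 0, 0],
    [0, 0, 0]
  ],
  "fingers": [0.9, 0.9, 0.9, 0.9, 0.9, 0.9, 0.9, 0.9],
  "squeeze": 30
}}

```text
t: 33.95
tool_pos: [0.5342, -0.3229, 0.0138]
tcp_rot: [0.761, 0.649, 0.001, 0.001]
contact_force: [0.9, -0.2, -0.6]
grip_width: 0.899
grasp_force: 0.0
```

Run:
```python
from h import *
s,_=snap("side");cv2.imwrite("pics/side11.png",s)
S=ctrl.read_state();print(S["tool_pos"],S["grip_width"],px("side",S["tool_pos"]))
print("side",legs(s,"side",(275,165,325,215)))
d=cv2.absdiff(s,cv2.imread("pics/side9.png"))[185:205,280:310].max(2); print((d>40).sum())
cv2.imwrite("pics/c11.png",cv2.resize(s[150:230,250:330],(500,500)))
```

```text
[ 0.53400255 -0.32277181  0.01351832] 0.8964991074959239 [292.59954102 190.58569979]
side [(array([293.10154525, 185.42604857]), array([ 0.53237316, -0.33953426,  0.03      ]), np.float64(63.97427644325204))]
403
```

View pics/c11.png

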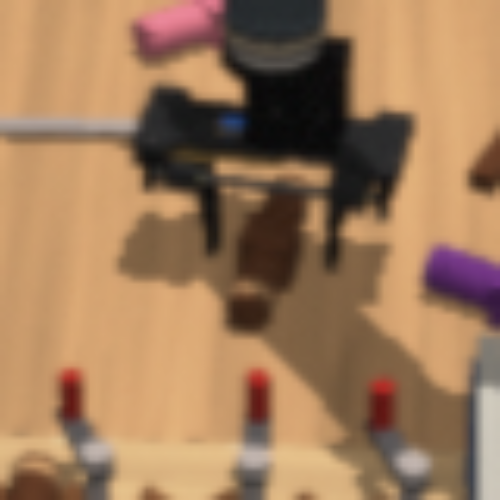

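The fingers straddle the leg's block, centred. Grip and lift.

>>> {"method": "move_arm", "body": {
  "travel": [
    [0, 0, 0],
    [0, 0, 0],
    [0, 0, 0],
    [0, 0, 0],
    [0, 0, 0],
    [0, 0, 0],
    [0, 0, -10],
    [0, 0, -50],
    [0, 0, -60],
    [0, 0, -60],
    [0, 0, -10],
    [0, 0, 0],
    [0, 0, 0]
  ],
  "rotation": [
    [0, 0, 0],
    [0, 0, 0],
    [0, 0, 0],
    [0, 0, 0],
    [0, 0, 0],
    [0, 0, 0],
    [0, 0, 0],
    [0, 0, 0],
    [0, 0, 0],
    [0, 0, 0],
    [0, 0, 0],
    [0, 0, -0.15],
    [0, 0, 0]
  ],
  "fingers": [0, 0, 0, 0, 0, 0, 0, 0, 0, 0, 0, 0, 0],
  "squeeze": 30
}}

```text
t: 35.62
tool_pos: [0.5325, -0.3219, 0.2016]
tcp_rot: [0.711, 0.703, 0.0, -0.001]
contact_force: [1.3, -0.3, -1.9]
grip_width: 0.456
grasp_force: 30.0
```

Run:
```python
from h import *
S=ctrl.read_state();print(S["tool_pos"],S["grip_width"],S["grasp_force"])
plan([.5785,.0315,.205],-.6)
```

```text
[ 0.53248026 -0.32188982  0.20156831] 0.456340694852716 29.965682686306536
shift now-frame [354.  42.  -3.] shift final-frame [354.  42.  -3.] rot [-0.001 -0.002 -0.001]
```

>>> {"method": "move_arm", "body": {
  "travel": [
    [34, 6, 0],
    [54, 6, 0],
    [54, 6, 0],
    [54, 6, 0],
    [54, 6, 0],
    [54, 6, 0],
    [50, 6, 0],
    [0, 0, 0],
    [0, 0, 0]
  ],
  "rotation": [
    [0, 0, 0],
    [0, 0, 0],
    [0, 0, 0],
    [0, 0, 0],
    [0, 0, 0],
    [0, 0, 0],
    [0, 0, 0],
    [0, 0, 0],
    [0, 0, 0]
  ],
  "fingers": [0, 0, 0, 0, 0, 0, 0, 0, 0]
}}

```text
t: 36.75
tool_pos: [0.578, 0.0304, 0.2015]
tcp_rot: [0.711, 0.703, -0.001, -0.0]
contact_force: [-1.1, -0.8, -1.2]
grip_width: 0.457
grasp_force: 30.0
```

Run:
```python
from h import *
s,_=snap("side");cv2.imwrite("pics/side12.png",s)
S=ctrl.read_state();print(S["tool_pos"],S["grip_width"],S["grasp_force"])
print([px("side",S["tool_pos"]+np.array([0,d,.0065])) for d in(-.075,.075)],legs(s,"side",(255,180,310,240),.2))
plan([.5785,.0315,.0435],-.6)
```

```text
[0.57805175 0.02949206 0.20177677] 0.4577288565037277 29.966359874233603
[array([278.8235116 , 194.47395025]), array([276.5233647 , 220.18702747])] [(array([303.18604651, 233.70930233]), array([0.4806257 , 0.16359654, 0.2       ]), np.float64(165.96701812058373)), (array([280.24369748, 232.50420168]), array([0.56171611, 0.16053973, 0.2       ]), np.float64(5.176938576684674)), (array([258.44859813, 231.28971963]), array([0.63929219, 0.15725196, 0.2       ]), np.float64(87.51492809607731)), (array([276.25842697, 200.73033708]), array([ 0.5863802 , -0.01721775,  0.2       ]), np.float64(126.60634117968557))]
shift now-frame [  2.   1. 158.] shift final-frame [  2.   0. 158.] rot [-0.001  0.001 -0.002]
```

>>> {"method": "move_arm", "body": {
  "travel": [
    [2, 0, 50],
    [0, 0, 50],
    [0, 0, 35],
    [0, 0, 18],
    [0, 0, 0],
    [0, 0, 3],
    [0, 0, 0]
  ],
  "rotation": [
    [0, 0, 0],
    [0, 0, 0],
    [0, 0, 0],
    [0, 0, 0],
    [0, 0, 0],
    [0, 0, 0],
    [0, 0, 0]
  ],
  "fingers": [0, 0, 0, 0, 0, 0, 0]
}}

```text
t: 37.67
tool_pos: [0.5795, 0.0331, 0.0475]
tcp_rot: [0.711, 0.704, 0.001, 0.001]
contact_force: [-0.4, 0.6, -2.0]
grip_width: 0.456
grasp_force: 30.0
```

>>> {"method": "move_arm", "body": {
  "travel": [
    [0, 0, 2],
    [0, 0, 0]
  ],
  "rotation": [
    [0, 0, 0],
    [0, 0, 0]
  ],
  "fingers": [0, 0]
}}

```text
t: 37.92
tool_pos: [0.5787, 0.0333, 0.0446]
tcp_rot: [0.71, 0.704, 0.0, 0.0]
contact_force: [-0.2, -0.6, -2.0]
grip_width: 0.453
grasp_force: 30.0
```

>>> {"method": "move_arm", "body": {
  "travel": [
    [0, 0, 2],
    [0, 0, 0]
  ],
  "rotation": [
    [0, 0, 0],
    [0, 0, 0]
  ],
  "fingers": [0, 0]
}}

```text
t: 38.17
tool_pos: [0.5788, 0.0332, 0.0423]
tcp_rot: [0.71, 0.704, 0.0, 0.0]
contact_force: [0.8, 1.4, -0.9]
grip_width: 0.461
grasp_force: 30.0
```

>>> {"method": "move_arm", "body": {
  "travel": [
    [0, 0, 1],
    [0, 0, 0]
  ],
  "rotation": [
    [0, 0, 0],
    [0, 0, 0]
  ],
  "fingers": [0, 0]
}}

```text
t: 38.42
tool_pos: [0.5788, 0.0332, 0.0422]
tcp_rot: [0.71, 0.704, 0.0, -0.0]
contact_force: [-2.6, -0.1, 5.2]
grip_width: 0.457
grasp_force: 30.0
```

>>> {"method": "move_arm", "body": {
  "travel": [
    [0, 0, -2],
    [0, 0, 0],
    [0, 0, 0],
    [0, 0, 0],
    [0, 0, 0],
    [0, 0, -20],
    [0, 0, -50],
    [0, 0, -60],
    [0, 0, 0],
    [-35, -15, 0],
    [-35, -15, 0],
    [-35, -14, 0],
    [0, 0, 0],
    [0, 0, 0]
  ],
  "rotation": [
    [0, 0, 0],
    [0, 0, 0],
    [0, 0, 0],
    [0, 0, 0],
    [0, 0, 0],
    [0, 0, 0],
    [0, 0, 0],
    [0, 0, 0],
    [0, 0, 0],
    [0, 0, 0],
    [0, 0, 0],
    [0, 0, 0],
    [0, 0, 0],
    [0, 0, 0]
  ],
  "fingers": [0, 0.7, 0.7, 0.7, 0.7, 0.7, 0.7, 0.7, 0.45, 0.45, 0.45, 0.45, 0.45, 0.45]
}}

```text
t: 40.17
tool_pos: [0.5337, -0.0709, 0.1733]
tcp_rot: [0.71, 0.704, 0.0, -0.0]
contact_force: [-0.7, 0.4, -0.7]
grip_width: 0.451
grasp_force: 0.0
```

Run:
```python
from h import *
np.set_printoptions(precision=4,suppress=True)
S=ctrl.read_state();print(S["tool_pos"],S["grip_width"])
t,_=snap("top");cv2.imwrite("pics/top13.png",t);s,_=snap("side");cv2.imwrite("pics/side13.png",s)
hs=cv2.cvtColor(s,cv2.COLOR_BGR2HSV);k=cv2.inRange(hs,(0,130,70),(4,255,255))|cv2.inRange(hs,(172,130,70),(180,255,255))
_,_,st,ce=cv2.connectedComponentsWithStats(k[190:260,220:340])
for q,c in zip(st[1:],ce[1:]):
    if q[4]>8: print("red side",q,c+[220,190],onz("side",*(c+[220,190]),.094))
for c in blobs(s,(0,60,20),(18,255,115),20,(240,200,320,250))[0]: print("brown side",cv2.contourArea(c),cv2.boundingRect(c),cen(c))
plan([.535,-.072,.085],-.6)
```

```text
[ 0.5337 -0.0709  0.1733] 0.45126076726238384
red side [40 19  3  8 14] [260.7143 212.8571] [ 0.6539 -0.0681  0.094 ]
red side [70 20  2  8 15] [290.5333 213.2667] [ 0.5339 -0.0703  0.094 ]
red side [90 22  2  7 14] [310.5 215. ] [ 0.4537 -0.0627  0.094 ]
brown side 127.5 (273, 226, 16, 15) [279.8471 233.2052]
brown side 37.0 (298, 225, 16, 12) [306.4685 233.9324]
brown side 126.0 (248, 224, 16, 16) [254.8915 232.3267]
shift now-frame [-2.  1. 88.] shift final-frame [-2.  1. 88.] rot [-0.    -0.     0.003]
```

>>> {"method": "move_arm", "body": {
  "travel": [
    [-1, 1, 44],
    [0, 0, 44],
    [0, 0, 0],
    [0, 0, 0],
    [0, 0, 0],
    [0, 0, 0],
    [0, 0, 0],
    [0, 0, 0],
    [1.7, 13, 0],
    [5, 12, 0],
    [8, 10.4, 0],
    [10.4, 8, 0],
    [12, 5, 0],
    [13, 1.7, 0],
    [2, 0, 0],
    [0, 0, 0],
    [0, 0, 0]
  ],
  "rotation": [
    [0, 0, 0],
    [0, 0, 0],
    [0, 0, 0],
    [0, 0, 0],
    [0, 0, 0],
    [0, 0, 0],
    [0, 0, 0],
    [0, 0, 0],
    [0, 0, 0],
    [0, 0, 0],
    [0, 0, 0],
    [0, 0, 0],
    [0, 0, 0],
    [0, 0, 0],
    [0, 0, 0],
    [0, 0, 0],
    [0, 0, 0]
  ],
  "fingers": [0.45, 0.45, 0.45, 0, 0, 0, 0, 0, 0, 0, 0, 0, 0, 0, 0, 0, 0],
  "squeeze": 8
}}

```text
t: 42.4
tool_pos: [0.586, -0.0199, 0.0853]
tcp_rot: [0.71, 0.704, 0.001, 0.0]
contact_force: [2.6, 0.5, -1.9]
grip_width: 0.174
grasp_force: 8.0
```

>>> {"method": "move_arm", "body": {
  "travel": [
    [3, 0, 0],
    [0, 0, 0],
    [0, 0, 0]
  ],
  "rotation": [
    [0, 0, 0],
    [0, 0, 0],
    [0, 0, 0]
  ],
  "fingers": [0, 0, 0]
}}

```text
t: 42.78
tool_pos: [0.586, -0.0186, 0.0854]
tcp_rot: [0.711, 0.703, 0.0, 0.001]
contact_force: [5.3, -2.0, -2.6]
grip_width: 0.181
grasp_force: 8.0
```

>>> {"method": "move_arm", "body": {
  "travel": [
    [0, 0, 0],
    [0, 0, 0],
    [0, 0, 0],
    [0, 0, -40],
    [0, 0, -45],
    [-25, 34, 0],
    [-25, 34, 0],
    [0, 0, 0],
    [0, 0, 0]
  ],
  "rotation": [
    [0, 0, 0],
    [0, 0, 0],
    [0, 0, 0],
    [0, 0, 0],
    [0, 0, 0],
    [0, 0, 0],
    [0, 0, 0],
    [0, 0, 0],
    [0, 0, 0]
  ],
  "fingers": [0.4, 0.4, 0.4, 0.4, 0.45, 0.45, 0.45, 0.45, 0.45]
}}

```text
t: 43.9
tool_pos: [0.6518, -0.0679, 0.1697]
tcp_rot: [0.71, 0.704, -0.0, -0.001]
contact_force: [0.3, -0.9, -0.5]
grip_width: 0.452
grasp_force: 0.0
```

```bash
cat >> h.py <<'E'
def reds(n,im,r,z):
    hs=cv2.cvtColor(im,cv2.COLOR_BGR2HSV);k=cv2.inRange(hs,(0,120,70),(5,255,255))|cv2.inRange(hs,(171,120,70),(180,255,255))
    _,_,st,ce=cv2.connectedComponentsWithStats(k[r[1]:r[3],r[0]:r[2]])
    for q,c in zip(st[1:],ce[1:]):
        if q[4]>5: print("red",n,q[4],c+r[:2],onz(n,*(c+r[:2]),z))
E
python3 - <<'E'
from h import *
np.set_printoptions(precision=4,suppress=True)
s,_=snap("side");cv2.imwrite("pics/side14.png",s);t,_=snap("top");cv2.imwrite("pics/top14.png",t)
reds("side",s,(220,190,340,260),.094);reds("top",t,(225,150,300,260),.105)
plan([.6537,-.0685,.085],-.6)
E
```

```text
red side 14 [260.6429 213.1429] [ 0.6541 -0.0664  0.094 ]
red side 15 [310.5333 214.7333] [ 0.4536 -0.0643  0.094 ]
red side 21 [277.4286 220.6667] [ 0.5839 -0.0231  0.094 ]
red top 13 [278.6154 237.3846] [ 0.4541 -0.0666  0.105 ]
shift now-frame [-1.  2. 85.] shift final-frame [-1.  2. 85.] rot [-0.001 -0.001  0.002]
```

>>> {"method": "move_arm", "body": {
  "travel": [
    [-1, 2, 42],
    [0, 0, 43],
    [0, 0, 0],
    [0, 0, 0],
    [0, 0, 0],
    [0, 0, 0],
    [0, 0, 0],
    [0, 0, 0],
    [5.6, 10.5, 0],
    [8.9, 9.6, 0],
    [11, 7, 0],
    [12.4, 3.9, 0],
    [8.7, 0.8, 0],
    [2, 0, 0],
    [2, 0, 0],
    [0, 0, 0],
    [0, 0, 0]
  ],
  "rotation": [
    [0, 0, 0],
    [0, 0, 0],
    [0, 0, 0],
    [0, 0, 0],
    [0, 0, 0],
    [0, 0, 0],
    [0, 0, 0],
    [0, 0, 0],
    [0, 0, 0],
    [0, 0, 0],
    [0, 0, 0],
    [0, 0, 0],
    [0, 0, 0],
    [0, 0, 0],
    [0, 0, 0],
    [0, 0, 0],
    [0, 0, 0]
  ],
  "fingers": [0.45, 0.45, 0.45, 0, 0, 0, 0, 0, 0, 0, 0, 0, 0, 0, 0, 0, 0],
  "squeeze": 8
}}

```text
t: 46.12
tool_pos: [0.686, -0.0247, 0.0854]
tcp_rot: [0.712, 0.703, -0.003, 0.002]
contact_force: [-2.0, -9.2, 2.5]
grip_width: 0.182
grasp_force: 8.0
```

>>> {"method": "move_arm", "body": {
  "travel": [
    [2, 0, 0],
    [0, 0, 0],
    [0, 0, 0]
  ],
  "rotation": [
    [0, 0, 0],
    [0, 0, 0],
    [0, 0, 0]
  ],
  "fingers": [0, 0, 0]
}}

```text
t: 46.5
tool_pos: [0.686, -0.0246, 0.0854]
tcp_rot: [0.712, 0.702, -0.003, 0.003]
contact_force: [-2.5, -11.0, 2.1]
grip_width: 0.178
grasp_force: 8.0
```

>>> {"method": "move_arm", "body": {
  "travel": [
    [-2, 0, 0],
    [0, 0, 0],
    [0, 0, 0],
    [0, 0, -50],
    [0, 0, -60],
    [0, 0, -30],
    [0, 0, 0],
    [0, 0, 0],
    [0, 0, 0],
    [0, 0, 0],
    [0, 0, 0],
    [0, 0, 0],
    [0, 0, 0],
    [0, 0, 0],
    [0, 0, 0],
    [20, 48, 0],
    [20, 48, 0],
    [20, 48, 0],
    [20, 48, 0],
    [20, 48, 0]
  ],
  "rotation": [
    [0, 0, 0],
    [0, 0, 0],
    [0, 0, 0],
    [0, 0, 0],
    [0, 0, 0],
    [0, 0, 0],
    [0, 0, -0.1745],
    [0, 0, -0.1745],
    [0, 0, -0.1745],
    [0, 0, -0.1745],
    [0, 0, -0.1745],
    [0, 0, -0.1745],
    [0, 0, -0.1745],
    [0, 0, -0.1745],
    [0, 0, -0.1745],
    [0, 0, 0],
    [0, 0, 0],
    [0, 0, 0],
    [0, 0, 0],
    [0, 0, 0]
  ],
  "fingers": [0.4, 0.4, 0.4, 0.4, 0.5, 0.5, 0.5, 0.5, 0.5, 0.5, 0.5, 0.5, 0.5, 0.5, 0.5, 0.5, 0.5, 0.5, 0.5, 0.5]
}}

```text
t: 49.0
tool_pos: [0.5884, 0.2241, 0.2255]
tcp_rot: [0.004, 1.0, 0.0, 0.0]
contact_force: [0.7, -0.5, 0.5]
grip_width: 0.497
grasp_force: 0.0
```

Run:
```python
from h import *
np.set_printoptions(precision=4,suppress=True)
s,_=snap("side");cv2.imwrite("pics/side15.png",s);t,_=snap("top");cv2.imwrite("pics/top15.png",t)
reds("side",s,(220,190,340,260),.094);reds("top",t,(225,150,300,260),.105)
for c in blobs(t,(0,60,20),(18,255,125),25,(228,160,290,245))[0]: print("brown top",cv2.contourArea(c),cv2.boundingRect(c),cen(c),onz("top",*cen(c),.055))
for n,im in(("top",t),("side",s)):
    r=(150,130,310,280) if n=="top" else (190,170,350,320)
    k=blobs(im,(0,0,0),(180,255,45),40,r)[0]; 
plan([.580,.2166,.146],89.4)
```

```text
red side 18 [310.6667 214.1667] [ 0.4531 -0.0678  0.094 ]
red side 19 [252.3158 219.5263] [ 0.6839 -0.0261  0.094 ]
red top 20 [265.7 170.9] [ 0.6841 -0.0246  0.105 ]
red top 21 [265.619  199.2381] [ 0.5854 -0.0235  0.105 ]
red top 14 [278.5    237.2857] [ 0.4545 -0.0662  0.105 ]
brown top 61.0 (264, 223, 8, 17) [266.0847 231.0574] [ 0.478  -0.0232  0.055 ]
brown top 37.0 (264, 195, 8, 19) [268.7838 201.3063] [ 0.584  -0.0337  0.055 ]
brown top 975.0 (228, 183, 38, 62) [239.6229 217.7304] [0.5263 0.0704 0.055 ]
brown top 336.0 (234, 168, 39, 17) [250.1334 175.621 ] [0.6774 0.0323 0.055 ]
shift now-frame [  6. -15.  79.] shift final-frame [  6. -15.  79.] rot [ 0.005 -0.002  0.013]
```

>>> {"method": "move_arm", "body": {
  "travel": [
    [6, -8, 26],
    [0, 0, 27],
    [0, 0, 26],
    [0, 0, 0],
    [0, 0, 0],
    [0, 0, 0],
    [0, 0, 0],
    [0, 0, 0],
    [0, 0, 0]
  ],
  "rotation": [
    [0, 0, 0],
    [0, 0, 0],
    [0, 0, 0],
    [0, 0, 0],
    [0, 0, 0],
    [0, 0, 0],
    [0, 0, 0],
    [0, 0, 0],
    [0, 0, 0]
  ],
  "fingers": [0.5, 0.5, 0.5, 0.5, 0, 0, 0, 0, 0],
  "squeeze": 15
}}

```text
t: 50.22
tool_pos: [0.5838, 0.2145, 0.1471]
tcp_rot: [0.005, 1.0, 0.001, 0.001]
contact_force: [-0.7, 1.0, 3.8]
grip_width: 0.163
grasp_force: 15.0
```

Run:
```python
from h import *
np.set_printoptions(precision=3,suppress=True)
S=ctrl.read_state();print(S["tool_pos"],S["grip_width"],S["grasp_force"])
# any further dark leg-sized brown blob on the bench (over all stored views)
for f,n in(("top7","top"),("top13","top"),("top2","top"),("side13","side"),("side2","side")):
    im=cv2.imread(f"pics/{f}.png")
    print(f,[(cen(c).round(0),cv2.contourArea(c),onz(n,*cen(c),.03)[:2]) for c in blobs(im,(0,60,20),(18,255,110),60)[0] if cv2.contourArea(c)<450])
```

```text
[0.584 0.215 0.147] 0.16259365853655722 14.996799799846485
top7 [(array([ 44., 347.]), 79.5, array([0.083, 0.756])), (array([270., 332.]), 231.5, array([ 0.122, -0.035])), (array([464., 317.]), 78.0, array([ 0.167, -0.722])), (array([126., 316.]), 192.0, array([0.187, 0.473])), (array([138., 275.]), 259.0, array([0.329, 0.436])), (array([392., 263.]), 134.0, array([ 0.36 , -0.472])), (array([267., 230.]), 192.5, array([ 0.481, -0.027])), (array([348., 215.]), 256.0, array([ 0.535, -0.321])), (array([  1., 210.]), 77.0, array([0.566, 0.93 ])), (array([159., 136.]), 196.5, array([0.832, 0.369]))]
top13 [(array([ 44., 347.]), 85.5, array([0.083, 0.757])), (array([463., 318.]), 86.5, array([ 0.164, -0.718])), (array([126., 316.]), 205.0, array([0.185, 0.473])), (array([138., 274.]), 264.0, array([0.33 , 0.436])), (array([392., 263.]), 140.0, array([ 0.36 , -0.472])), (array([223., 220.]), 92.0, array([0.522, 0.134])), (array([298., 221.]), 110.5, array([ 0.515, -0.138])), (array([247., 203.]), 265.5, array([0.581, 0.046])), (array([  1., 210.]), 81.0, array([0.564, 0.93 ])), (array([253.
[... 866 characters left out ...]
280., 233.]), 121.0, array([ 0.575, -0.02 ])), (array([255., 232.]), 119.0, array([ 0.677, -0.021])), (array([307., 182.]), 74.0, array([ 0.471, -0.365])), (array([359., 116.]), 254.5, array([ 0.196, -0.975]))]
side2 [(array([350., 352.]), 225.5, array([0.324, 0.526])), (array([197., 339.]), 89.0, array([0.818, 0.499])), (array([547., 325.]), 194.5, array([-0.336,  0.393])), (array([305., 234.]), 83.5, array([ 0.475, -0.022])), (array([280., 233.]), 88.0, array([ 0.575, -0.024])), (array([256., 232.]), 80.0, array([ 0.673, -0.022])), (array([293., 199.]), 65.0, array([ 0.53, -0.24])), (array([266., 199.]), 66.5, array([ 0.648, -0.24 ])), (array([363., 118.]), 168.0, array([ 0.175, -0.96 ]))]
```

>>> {"method": "move_arm", "body": {
  "travel": [
    [0, -10, 0],
    [0, -20, 0],
    [0, -25, 0],
    [0, -25, 0],
    [0, -25, 0],
    [0, -25, 0],
    [0, -20, 0],
    [0, -20, 0],
    [0, -10, 0],
    [0, -6, 0],
    [0, -4, 0],
    [0, 0, 0],
    [0, -3, 0],
    [0, 0, 0],
    [0, 0, 0]
  ],
  "rotation": [
    [0, 0, 0],
    [0, 0, 0],
    [0, 0, 0],
    [0, 0, 0],
    [0, 0, 0],
    [0, 0, 0],
    [0, 0, 0],
    [0, 0, 0],
    [0, 0, 0],
    [0, 0, 0],
    [0, 0, 0],
    [0, 0, 0],
    [0, 0, 0],
    [0, 0, 0],
    [0, 0, 0]
  ],
  "fingers": [0, 0, 0, 0, 0, 0, 0, 0, 0, 0, 0, 0, 0, 0, 0]
}}

```text
t: 52.1
tool_pos: [0.5812, 0.0265, 0.1471]
tcp_rot: [0.003, 1.0, 0.004, -0.0]
contact_force: [-1.4, 12.9, 5.5]
grip_width: 0.16
grasp_force: 15.0
```

>>> {"method": "move_arm", "body": {
  "travel": [
    [0, -3, 0],
    [0, 0, 0],
    [0, 0, 0]
  ],
  "rotation": [
    [0, 0, 0],
    [0, 0, 0],
    [0, 0, 0]
  ],
  "fingers": [0, 0, 0]
}}

```text
t: 52.48
tool_pos: [0.5812, 0.0265, 0.1471]
tcp_rot: [0.002, 1.0, 0.006, 0.0]
contact_force: [0.1, 17.5, 6.5]
grip_width: 0.163
grasp_force: 15.0
```

The guard is at its shut stop. I'll back off the load, release, retreat and check.

>>> {"method": "move_arm", "body": {
  "travel": [
    [0, 5, 0],
    [0, 0, 0],
    [0, 0, 0],
    [0, 0, 0],
    [0, 0, -30],
    [0, 0, -60],
    [0, 40, -50],
    [0, 60, 0],
    [0, 60, 0],
    [0, 60, 0],
    [0, 60, 0],
    [0, 60, 0],
    [0, 0, 0],
    [0, 0, 0]
  ],
  "rotation": [
    [0, 0, 0],
    [0, 0, 0],
    [0, 0, 0],
    [0, 0, 0],
    [0, 0, 0],
    [0, 0, 0],
    [0, 0, 0],
    [0, 0, 0],
    [0, 0, 0],
    [0, 0, 0],
    [0, 0, 0],
    [0, 0, 0],
    [0, 0, 0],
    [0, 0, 0]
  ],
  "fingers": [0, 0.5, 0.5, 0.5, 0.5, 0.5, 0.5, 0.5, 0.5, 0.5, 0.5, 0.5, 0.5, 0.5]
}}

```text
t: 54.22
tool_pos: [0.5853, 0.3601, 0.2843]
tcp_rot: [0.006, 1.0, -0.001, -0.0]
contact_force: [1.1, -0.4, 0.1]
grip_width: 0.5
grasp_force: 0.0
```

Run:
```python
from h import *
np.set_printoptions(precision=4,suppress=True)
s,_=snap("side");cv2.imwrite("pics/side16.png",s);t,_=snap("top");cv2.imwrite("pics/top16.png",t)
print(ctrl.read_state()["tool_pos"])
t0=cv2.imread("pics/top0.png")
for im in(t0,t):
    c=blobs(im,(18,120,100),(32,255,255),40,(150,130,310,280))[0]; print("guard",[(cv2.boundingRect(q),cv2.contourArea(q)) for q in c])
    c=blobs(im,(0,0,0),(180,255,45),40,(230,170,270,230))[0]; print("handle",[cen(q) for q in c])
reds("top",t,(225,150,300,260),.105);reds("side",s,(220,190,340,260),.094)
hs=cv2.cvtColor(t,cv2.COLOR_BGR2HSV)
for u in(171,199): print("knob patch",hs[u-1:u+2,265:268].reshape(-1,3).mean(0))
for c in blobs(s,(40,60,40),(85,255,255),4,(235,300,330,350))[0]: print("green",cen(c),onz("side",*cen(c),.03))
d=cv2.absdiff(t,t0).max(2)
for nm,r in(("mallet",(100,262,155,350)),("chisel",(380,150,400,225)),("square",(370,250,412,322))): print(nm,(d[r[1]:r[3],r[0]:r[2]]>50).sum())
```

```text
[0.5858 0.359  0.2851]
guard [((224, 142, 53, 120), 5955.0)]
handle [array([250.4925, 200.451 ])]
guard [((225, 142, 53, 120), 5957.0)]
handle [array([250.9802, 200.4011])]
red top 14 [279. 237.] [ 0.4554 -0.068   0.105 ]
knob patch [  5.4444  42.7778 162.6667]
knob patch [  6.1111  42.8889 166.2222]
green [300.914  326.0215] [0.4804 0.4325 0.03  ]
green [262.9829 325.1197] [0.607  0.4342 0.03  ]
mallet 2085
chisel 0
square 0
```

```bash
python3 -c "
from rig import ctrl; print(ctrl.job_done())"
```

```text
the job is handed in; nothing more can be done
None
```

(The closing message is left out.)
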